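# Pack amber bottles into the shuttle pot

### The job

Draw the locking pin up out of its bore and park it upright in the notch beside it, collar resting on the bracket, then pull the shuttle all the way out. With the shuttle out, take every amber bottle from the divided crate and stand it upright on the floor of the round steel pot, packed as a hexagon: one in the middle and the others round it. Then push the loaded shuttle fully home under the hold-down arm, leaving the pin parked in its notch and the sample cup and the dark jar where they are.

Things in the scene. Friction and masses are not known exactly. Their poses are not given: they have to be found in the camera images.
- station: Fixed loading station: grey base 150 x 300 mm; origin at its underside on the worktop; +y is the way the shuttle slides out, +x from the pin bracket to the middle, z up. Its place and yaw vary. At its -y end a white column (top 170 mm high) carries a fixed hold-down arm over the docked pot: pad underside 140 mm, arm top 159 mm above the worktop, arm 36 mm wide, ending 20 mm past the docked pot's axis.
- bore_mouth (a point): Mouth of the vertical 10.5 mm pin bore, in the flat top (50 mm above the worktop) of a small aluminium bracket on the station's -x side, facing the robot. Axes as the station's.
- notch_seat (a point): Seat of the parking notch, a vertical slot 13 mm wide through the same bracket, 50 mm from the bore in the station's -y, open above, below and to -x. Point on the slot's centre line at the bracket's top (50 mm above the worktop), 5 mm from the closed end; the slot runs on 17 mm to the open side. A parked pin hangs here upright, collar on the bracket's top. Axes as the station's.
- pin_collar (a point): Underside of the locking pin's collar, on its axis; z up the pin. Steel pin, 90 mm, 60 g: shaft 8 mm thick and 41 mm long below the collar, collar 22 mm wide and 5 mm thick, above it a straight black grip 14 mm thick, 44 mm long. At the start it hangs in the bore, collar on the bracket, locking the shuttle; it lifts freely straight up and is clear of the bore after 41 mm.
- pin_grip (a point): The same pin: point on its axis 29 mm above the collar's underside, in the black grip (which runs from 5 to 49 mm above the collar's underside); z up the pin.
- shuttle (a joint): Slide of the shuttle along the station's +y, in m: 0 = docked (home) under the hold-down arm, 0.15 = fully out at its stop, where the pot is open above for loading. It stays where it is left; moving it takes about 3 N. It cannot move while the pin is in the bore.
- post_grip (a point): Point on the axis of the shuttle's pull post, a straight black upright rod 18 mm thick with its top 118 mm above the worktop; the point is 18 mm below the top. It moves with the shuttle and stands 95 mm from the pot's axis in the station's +y; the shuttle's plate ends 12 mm beyond it. Axes as the station's.
- pot_floor (a point): Centre of the inner floor (16 mm above the worktop) of the round steel pot on the shuttle; moves with it. Pot 118 mm wide inside, wall 4 mm, rim 51 mm above its floor. It takes one bottle in the middle and six round it, with 2 to 3 mm to spare when their axes stand 39 mm from the pot's axis and 60 degrees apart. Axes as the station's.
- bottle1_mid (a point): One of five to seven like amber bottles: point on its axis half-way up (54 mm above its foot); z up the bottle. Round body 36 mm wide, foot bevelled, straight to 60 mm, sloping in to 70 mm, then a slim straight black cap 15 mm thick up to 108 mm; grip it by the cap. About 100 g. Stands in a cell of the crate at the start; None if absent.
- bottle2_mid (a point): One of five to seven like amber bottles: point on its axis half-way up (54 mm above its foot); z up the bottle. Round body 36 mm wide, foot bevelled, straight to 60 mm, sloping in to 70 mm, then a slim straight black cap 15 mm thick up to 108 mm; grip it by the cap. About 100 g. Stands in a cell of the crate at the start; None if absent.
- bottle3_mid (a point): One of five to seven like amber bottles: point on its axis half-way up (54 mm above its foot); z up the bottle. Round body 36 mm wide, foot bevelled, straight to 60 mm, sloping in to 70 mm, then a slim straight black cap 15 mm thick up to 108 mm; grip it by the cap. About 100 g. Stands in a cell of the crate at the start; None if absent.
- bottle4_mid (a point): One of five to seven like amber bottles: point on its axis half-way up (54 mm above its foot); z up the bottle. Round body 36 mm wide, foot bevelled, straight to 60 mm, sloping in to 70 mm, then a slim straight black cap 15 mm thick up to 108 mm; grip it by the cap. About 100 g. Stands in a cell of the crate at the start; None if absent.
- bottle5_mid (a point): One of five to seven like amber bottles: point on its axis half-way up (54 mm above its foot); z up the bottle. Round body 36 mm wide, foot bevelled, straight to 60 mm, sloping in to 70 mm, then a slim straight black cap 15 mm thick up to 108 mm; grip it by the cap. About 100 g. Stands in a cell of the crate at the start; None if absent.
- bottle6_mid (a point): One of five to seven like amber bottles: point on its axis half-way up (54 mm above its foot); z up the bottle. Round body 36 mm wide, foot bevelled, straight to 60 mm, sloping in to 70 mm, then a slim straight black cap 15 mm thick up to 108 mm; grip it by the cap. About 100 g. Stands in a cell of the crate at the start; None if absent.
- bottle7_mid (a point): One of five to seven like amber bottles: point on its axis half-way up (54 mm above its foot); z up the bottle. Round body 36 mm wide, foot bevelled, straight to 60 mm, sloping in to 70 mm, then a slim straight black cap 15 mm thick up to 108 mm; grip it by the cap. About 100 g. Stands in a cell of the crate at the start; None if absent.
- cup: Bystander: sample cup, 51 mm wide, 63 mm high, with a screw lid; origin under its centre.
- crate: Loose grey plastic crate, 191 mm long (its x), 97 mm wide and 50 mm high, with 4 x 2 square cells 47 mm apart (44 mm wide, walls 3 mm, floor 3 mm thick), in which the bottles stand at the start, one to a cell; origin under its centre, z up. With the bottles it weighs about 1 kg; it need not be moved. A bench centrifuge 150 mm high stands to its right (y below 0.02, x over 0.52).
- jar: Bystander: dark screw-top reagent jar, 64 mm wide, 110 mm high; origin under its centre.
Things that resemble listed ones, but are neither listed nor needed, are in the scene too. What is shaped like the part that bears bottle7_mid but red is not meant.

How it is judged:
By the outcome, as a careful person would: the job done as asked, in the order asked, and still so for the second after the job is handed in, with the robot touching nothing.
Of bottle1, bottle2, bottle3, bottle4, bottle5, bottle6, bottle7 only 5 to 7 are there at a start; the rules pass over those that are not, and their reading is None.
At some moment in a run one of crate may be knocked a few centimetres aside while the robot is not near it.
It also fails if it takes over 210 s, if anything falls off the work surface, if the arm or the gripper's body presses on something with over 40 N, if the wrist force passes 120 N, or if a joint passes its speed limit or range.

### The arm

A 6-joint arm with a two-finger parallel gripper is mounted at the origin on a cart in front of the work surface, level with it; the furniture and walls round the work are solid. World frame = base frame: x ahead of the robot, y to its left, z up, the work surface at z = 0. Lengths are in m, angles in degrees, forces in N, time in s.
With the tool pointing down it reaches from about 0.25 to 0.725 m from the base axis. Payload 9.7 kg.
Tool frame: the origin (TCP) lies at the very end of the fingers, on their centre line; the grasp point (between the pads) lies grasp_offset behind it (grasp_offset is the distance from the TCP to the grasp point, in m); z points along the fingers, y is the line along which they close (so a half turn about z gives the same grasp; the last joint's range is limited). The gripper opens to 85 mm and grips with 20 to 120 N. Pads are 22 mm wide; open, the fingers measure 114 mm over their backs; the gripper's body (76 mm by 85 mm) begins 54 mm behind the grasp point. The pads swing forward as they close: fully open they stand 13 mm farther back than shut.
Start: joints at [-68.182, 4.979, 10.078, 95.1, 0, 90], TCP at [0.204, -0.511, 0.195] pointing down, gripper open.
Joint ranges: [-179.16, 179.16], [-48.56, 103.87], [-65.8, 70.77], [-126.05, 130.52], [-82.76, 87.17], [-180, 180]. Speed limits (degrees/s): [127.2, 127.2, 147.25, 180, 180, 180].

### API

Orientations are given as [roll, pitch, yaw] about the fixed x, y, z axes, in that order (R = Rz(yaw) Ry(pitch) Rx(roll)).
In Python, from workcell import get_obs, camera, calibration, job_done, recognise, cut_out, mark_of, grasp_offset gives the robot as it stands.
- The arm moves only by the tool servo_tool, never from a script. Its argument "moves" is a list of rows, each a list of 3 entries, a list of its own where there are three numbers: the turn, a rotation vector about the tool's x, y, z in degrees, then the shift along the tool's x, y, z in m, then the opening in per cent of the stroke, from 0 (shut) to 100 (fully open). In form: [[[ax, ay, az], [x, y, z], claw], ...]. A call has 1 to 12 rows; each row shifts and turns the commanded pose from where the row before left it, along the tool's axes as they then stand; what a row does not reach is not made up. A row lasts 1/10 s, in which the tool goes at most 50 mm and 8.59 degrees, less where a joint would pass 70% of its speed; a pose out of reach is approached as far as the arm can. A call is refused whole if a number of a shift passes 0.05 or a number of a turn 8.59, either way. A call with a gripper value outside its range is refused whole. The fingers move at their own pace and stop on an object; "force" is the grip in N (left out, the last holds). Time passes only in rows, so rows that do not move let the fingers close. It gives the time, the measured TCP pose, the force, the opening and the grip force at its end, in the units of the state.
- get_obs(): the state, without advancing time (a new reading comes with each control period).
- camera(name): name is "scene" or "top" or "wrist"; returns (picture, depth): 400x640x3 uint8, red, green, blue; 400x640 float32, m along the optical axis (not along the pixel's ray), 0 where there is no reading.
- calibration(name): a dict with "camera_matrix" (3x3 intrinsics, pixels), "R" (3x3) and "t" (3): a world point X has camera coordinates R X + t. Camera axes: x right, y down, z forward; pixel columns grow to the right and rows downward; lengths in m; the calibration is good to about 2 mm. A picture is of the moment at which its call begins: read the wrist's pose just before it. calibration takes no time and is no camera call; for the wrist camera it gives the pose at the moment of the call.
- job_done(): hands the job in; it is judged then, once.
Trained networks look in the newest picture that a camera, given by its name, has taken for a name from the list of things; names that differ only in an ending like _2 or _b are one class to them, and where a whole thing is asked for, a point or a joint stands for the part that bears it (a point fixed in the world has none). Each returns a list of dicts, best first, with "score" (0 to 1); they miss things now and then, are a little off and sometimes report something else, mostly with a low value. They report only what shows in the picture. A call takes as long as a camera call. They do not tell look-alikes from the thing itself.
- recognise(name, camera): "xyz" ([x, y, z] in m, in the coordinates of the camera as it stood for that picture, good to about 4 mm: the middle of the surface that is visible of it).
- cut_out(name, camera): "mask" (400x640 bool, what is visible of it).
- mark_of(name, camera): "xyz" ([x, y, z] in m, in the coordinates of the camera as it stood for that picture, good to about 4 mm: a listed point, or the origin of a listed thing).
The state is a dict: "time": time; "q": joint angles; "qd": joint speeds; "joint_efforts": joint torques, N m; "ee_pos": TCP position; "tcp_rot": TCP orientation; "wrist_force": force on the tool from outside, world axes, zero at the start; "torque": the same for the moment, N m; "opening": finger opening in m; "grasp_force": force on a finger pad.
Only numpy, scipy, OpenCV 4.12 (cv2) and the standard library are available. Lean on these libraries where they do the work, as an engineer would, in place of code of your own. Each camera call takes 0.05 s, during which the arm holds its last target. There are 200 camera calls.

## Working session

There is one attempt and no reset: what is moved stays moved. The work goes in short steps, Python scripts to look and compute and a tool call to move; the robot and the scene stay as the last step left them, time stands still between calls to the robot, and variables do not carry over. Pictures are saved under pics/ and viewed, at most 14 in all, crops included, and the job is handed in when it is done.

Besides the shell and the picture viewer there is one more tool, called after "Request:" as a command line: name --argument value ..., lists and objects as JSON in quotes. servo_tool: Moves the arm, as the interface text tells. Its arguments: {"type":"object","properties":{"moves":{"type":"array"},"force":{"type":"number"}},"required":["moves"]}

```bash
mkdir -p pics; ls; cat > h.py <<'E'
import numpy as np, cv2
from workcell import *
from scipy.spatial.transform import Rotation as Ro
def toW(cal,p): return np.array(cal["R"]).T@(np.array(p)-np.array(cal["t"]))
def pixW(cal,u,v,d):
    K=np.array(cal["camera_matrix"]); return toW(cal,[(u-K[0,2])/K[0,0]*d,(v-K[1,2])/K[1,1]*d,d])
def cloud(cal,d):
    K=np.array(cal["camera_matrix"]); v,u=np.mgrid[:400,:640]
    P=np.stack([(u-K[0,2])/K[0,0]*d,(v-K[1,2])/K[1,1]*d,d],-1)
    return (P-np.array(cal["t"]))@np.array(cal["R"])
def snap(cam,name=None):
    cal=calibration(cam); im,d=camera(cam)
    if name: cv2.imwrite(f"pics/{name}.png",im[...,::-1])
    return cal,im,d
def marks(n,cam,cal,f=mark_of):
    return [(round(r["score"],2),toW(cal,r["xyz"]).round(4)) for r in f(n,cam)]
E
python3 - <<'E'
from h import *
o=get_obs();print(o,grasp_offset)
for c in("top","scene"):
    cal,im,d=snap(c,c+"0"); print(c,toW(cal,[0,0,0]))
    for n in["station","bore_mouth","notch_seat","pin_collar","post_grip","pot_floor","bottle1_mid","crate","cup","jar"]:
        print(n,marks(n,c,cal))
E
```

```text
pics
{'time': 0.0, 'q': array([-6.81806147e+01,  5.01000484e+00,  1.00336537e+01,  9.50984374e+01,
        1.41176069e-03,  8.99986295e+01]), 'qd': array([ 0.0475584 ,  0.00130039, -0.06475191, -0.05525802,  0.0475316 ,
       -0.04791713]), 'joint_efforts': array([ 3.10626899e-05, -5.20400906e+01,  4.64795709e+01,  1.66955462e-02,
       -6.55769804e-05, -9.64848510e-06]), 'ee_pos': array([ 0.20433022, -0.51033982,  0.19398643]), 'tcp_rot': array([-1.79925211e+02, -1.41354845e-03,  2.18207540e+01]), 'wrist_force': array([ 0.02409158, -0.03465772, -0.5566801 ]), 'torque': array([-0.024655  ,  0.00728117, -0.00882218]), 'grasp_force': 0.0, 'opening': 0.08545627649472631} 0.0187
top [ 0.46315796 -0.05339396  1.03094827]
station [(0.55, array([ 4.443e-01, -1.971e-01,  3.000e-04]))]
bore_mouth [(0.67, array([ 0.3572, -0.224 ,  0.0528]))]
notch_seat [(0.74, array([ 0.3574, -0.2747,  0.0512])), (0.43, array([0.4315, 0.136 , 0.0554]))]
pin_collar [(0.63, array([ 0.3569, -0.2258,  0.0539]))]
post_grip [(0.92, array([ 0.446 , -0.1748,  0.1048]))]
pot_floor [(0.92, array([ 0.447 , -0.2705,  0.
[... 418 characters left out ...]
([ 0.3645, -0.2307,  0.0493])), (0.73, array([0.5722, 0.1489, 0.0556])), (0.52, array([0.688 , 0.0826, 0.0018]))]
notch_seat [(0.61, array([ 0.3612, -0.2775,  0.0552]))]
pin_collar [(0.66, array([ 0.3576, -0.2275,  0.0525])), (0.49, array([0.5275, 0.1464, 0.0591])), (0.4, array([0.5165, 0.1919, 0.0567]))]
post_grip [(0.73, array([ 0.4485, -0.1742,  0.1002]))]
pot_floor [(0.93, array([ 0.451 , -0.2717,  0.0166]))]
bottle1_mid [(0.69, array([0.4311, 0.1351, 0.0579])), (0.18, array([ 0.3557, -0.2298,  0.0782]))]
crate [(0.7, array([ 0.4957,  0.1726, -0.0007])), (0.17, array([ 0.3616, -0.2759,  0.0532]))]
cup [(0.92, array([0.6912, 0.0793, 0.0011]))]
jar [(0.78, array([0.6857, 0.1721, 0.0036]))]
```

```bash
python3 -c "
import cv2,numpy as np
a=cv2.imread('pics/top0.png');b=cv2.imread('pics/scene0.png')
c=np.hstack([a[:,:],b]);print(c.shape);cv2.imwrite('pics/a.png',cv2.resize(np.vstack([a,b]),(800,1000))[:500])"
```

```text
(400, 1280, 3)
```

View pics/top0.png

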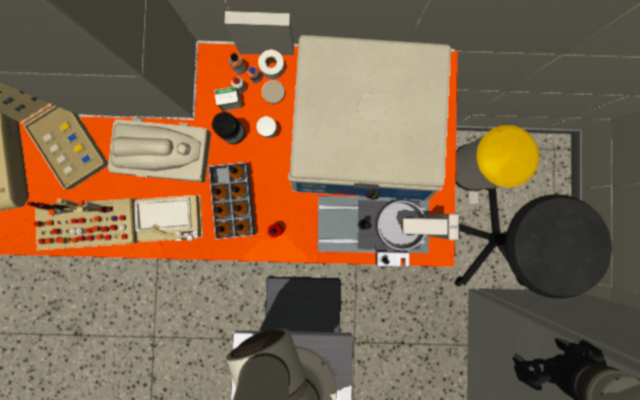

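View pics/scene0.png

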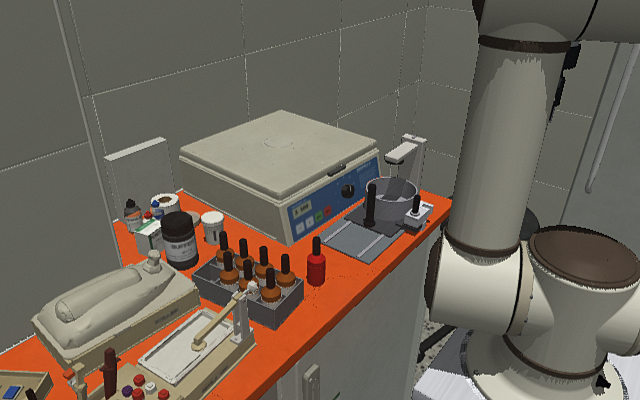

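The top view shows the crate at (233,200) with 7 amber bottles and the top-left cell empty. The red bottle is at (277,228), the pot at (400,222) with the post at (364,222), and the pin at (386,260). The station's yaw is about 0. Next I'll refine with depth.

```bash
cat >> h.py <<'E'
def blobs(P,lo,hi,box,mina=4):
    m=(P[...,2]>lo)&(P[...,2]<hi)&(P[...,0]>box[0])&(P[...,0]<box[1])&(P[...,1]>box[2])&(P[...,1]<box[3])
    n,l=cv2.connectedComponents(m.astype(np.uint8),connectivity=4); out=[]
    for i in range(1,n):
        q=P[l==i]
        if len(q)>=mina: out.append((len(q),((q.min(0)+q.max(0))/2).round(4),q.mean(0).round(4),np.ptp(q,axis=0).round(3)))
    return out
def circ(q):
    A=np.c_[2*q,np.ones(len(q))]; s=np.linalg.lstsq(A,(q**2).sum(1),rcond=None)[0]
    return s[:2].round(4),round(float(np.sqrt(s[2]+s[0]**2+s[1]**2)),4)
E
python3 - <<'E'
from h import *
for c in("top","scene"):
    cal,im,d=snap(c);P=cloud(cal,d);P[d<=0]=9
    print(c,"caps");[print(b) for b in blobs(P,.096,.118,[.38,.62,.06,.29],3)]
    print("post");[print(b) for b in blobs(P,.108,.128,[.4,.5,-.2,-.14])]
    print("pin");[print(b) for b in blobs(P,.088,.105,[.33,.385,-.30,-.18])]
    print("bracket");[print(b) for b in blobs(P,.046,.053,[.31,.385,-.34,-.18])]
    m=(P[...,2]>.060)&(P[...,2]<.072)&(np.hypot(P[...,0]-.448,P[...,1]+.27)<.072)
    q=P[m][:,:2]; print("rim",len(q),circ(q))
    print("base");[print(b) for b in blobs(P,.004,.02,[.35,.55,-.36,-.03],60)]
    m=(P[...,2]>.043)&(P[...,2]<.056)&(abs(P[...,0]-.5)<.13)&(abs(P[...,1]-.173)<.08)
    print("crate",cv2.minAreaRect((P[m][:,:2]*1000).astype(np.float32)))
E
```

```text
top caps
(48, array([0.6139, 0.279 , 0.1116]), array([0.6144, 0.2783, 0.1121]), array([0.012, 0.021, 0.011]))
(36, array([0.5715, 0.1567, 0.1057]), array([0.5713, 0.156 , 0.1091]), array([0.012, 0.013, 0.019]))
(36, array([0.5245, 0.1498, 0.1053]), array([0.5247, 0.1495, 0.1091]), array([0.014, 0.012, 0.018]))
(38, array([0.5182, 0.1971, 0.1057]), array([0.5178, 0.1954, 0.1091]), array([0.015, 0.015, 0.019]))
(37, array([0.4785, 0.1435, 0.1053]), array([0.4784, 0.1431, 0.109 ]), array([0.015, 0.013, 0.018]))
(34, array([0.4734, 0.1907, 0.1085]), array([0.4728, 0.1905, 0.1104]), array([0.012, 0.013, 0.016]))
(36, array([0.4317, 0.1367, 0.1069]), array([0.4319, 0.136 , 0.1106]), array([0.012, 0.013, 0.02 ]))
(37, array([0.4254, 0.1842, 0.1055]), array([0.4255, 0.1831, 0.1092]), array([0.012, 0.014, 0.019]))
(4, array([0.4239, 0.0612, 0.1072]), array([0.4239, 0.0612, 0.1074]), array([0.007, 0.   , 0.002]))
(7, array([0.4159, 0.2709, 0.1081]), array([0.4161, 0.2689, 0.1075]), array([0.003, 0.008, 0.016]))
(10, array([0.4013, 0.2724, 0.1066]), array([0.4015, 0.2689, 0.1044]), array([0.003
[... 1767 characters left out ...]
y([ 0.446 , -0.1749,  0.1145]), array([ 0.4449, -0.1736,  0.1152]), array([0.017, 0.018, 0.013]))
pin
(42, array([ 0.3583, -0.2272,  0.095 ]), array([ 0.3575, -0.2253,  0.0957]), array([0.013, 0.016, 0.014]))
bracket
(198, array([ 0.3598, -0.2532,  0.0495]), array([ 0.3559, -0.2494,  0.0504]), array([0.037, 0.084, 0.007]))
rim 360 (array([ 0.4477, -0.271 ]), 0.0606)
base
(151, array([ 0.4674, -0.3113,  0.0172]), array([ 0.4691, -0.3134,  0.0174]), array([0.071, 0.045, 0.005]))
(2813, array([ 0.4379, -0.1621,  0.012 ]), array([ 0.4399, -0.138 ,  0.0091]), array([0.173, 0.214, 0.016]))
crate ((513.7506103515625, 180.74273681640625), (230.3438262939453, 144.2882080078125), 0.037169262766838074)
```

Request:
servo_tool --moves '[[[0,0,7.27],[0,0,0],60],[[0,0,7.27],[0,0,0],50],[[0,0,7.27],[0,0,0],45],[[0,0,0],[0.0192,-0.0355,0],45],[[0,0,0],[0.0192,-0.0355,0],45],[[0,0,0],[0.0192,-0.0355,0],45],[[0,0,0],[0.0192,-0.0355,0],45],[[0,0,0],[0.0192,-0.0355,0],45],[[0,0,0],[0.0192,-0.0355,0],45],[[0,0,0],[0.0192,-0.0355,0],45],[[0,0,0],[0.0192,-0.0355,0],45],[[0,0,0],[0,0,0],45]]'

```text
time: 2.4
ee_pos: [0.3595, -0.2234, 0.195]
tcp_rot: [-180.0, -0.1, 0.3]
wrist_force: [0.0, -0.0, -0.2]
opening: 0.0386
grasp_force: 0.0
```

Request:
servo_tool --moves '[[[0,0,0],[0,0,0],45],[[0,0,0],[0,0,0],45]]'

```text
time: 2.6
ee_pos: [0.3577, -0.2272, 0.1947]
tcp_rot: [180.0, 0.0, -0.0]
wrist_force: [-0.2, -0.8, 0.0]
opening: 0.0385
grasp_force: 0.0
```

```bash
python3 - <<'E'
from h import *
cal,im,d=snap("wrist","w1");P=cloud(cal,d);P[d<=0]=9
o=get_obs();print(o["ee_pos"],o["tcp_rot"],o["opening"],toW(cal,[0,0,0]),np.array(cal["R"]).round(3))
print("pin");[print(b) for b in blobs(P,.092,.105,[.33,.385,-.30,-.18])]
print("post");[print(b) for b in blobs(P,.112,.128,[.4,.5,-.2,-.14])]
print("bracket");[print(b) for b in blobs(P,.046,.053,[.31,.385,-.34,-.18])]
m=(P[...,2]>.060)&(P[...,2]<.072)&(np.hypot(P[...,0]-.448,P[...,1]+.27)<.072)
q=P[m][:,:2]; print("rim",len(q),circ(q))
for n in["bore_mouth","notch_seat","pin_collar","pin_grip"]: print(n,marks(n,"wrist",cal))
E
```

```text
[ 0.35757956 -0.22738564  0.19465224] [ 1.79991868e+02  8.84034592e-03 -6.33477821e-02] 0.038622605950200235 [ 0.42545031 -0.22789936  0.37429438] [[-0.001 -1.     0.001]
 [-0.964  0.001  0.266]
 [-0.266 -0.001 -0.964]]
pin
(160, array([ 0.3602, -0.2295,  0.0967]), array([ 0.3611, -0.2292,  0.0984]), array([0.014, 0.013, 0.009]))
post
(357, array([ 0.4483, -0.178 ,  0.1161]), array([ 0.448 , -0.1786,  0.1175]), array([0.018, 0.018, 0.008]))
bracket
(1472, array([ 0.3617, -0.2542,  0.0495]), array([ 0.3639, -0.2567,  0.0503]), array([0.034, 0.08 , 0.007]))
rim 1652 (array([ 0.4494, -0.2726]), 0.0602)
bore_mouth [(0.93, array([ 0.3571, -0.2289,  0.05  ]))]
notch_seat []
pin_collar [(0.76, array([ 0.3613, -0.2309,  0.0511]))]
pin_grip [(0.89, array([ 0.3587, -0.2272,  0.0764]))]
```

View pics/w1.png

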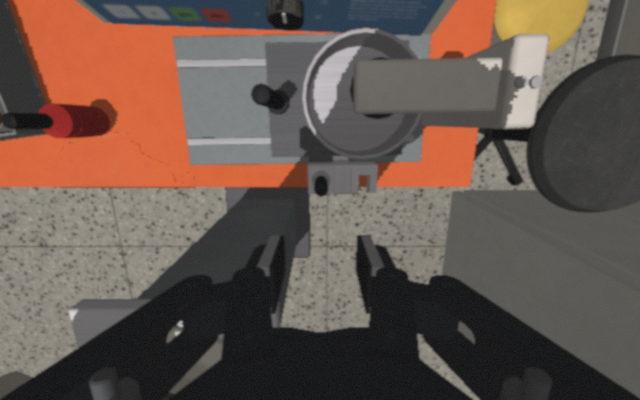

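The wrist picture shows the pin at (320,186), the notch at (363,182) and the fingertips at about (275,265) and (367,265). I'll use the fingertips to check the wrist calibration.

```bash
python3 - <<'E'
from h import *
o=get_obs();cal,im,d=snap("wrist");P=cloud(cal,d);P[d<=0]=9
t=o["ee_pos"];print(t)
for b in blobs(P,.19,.215,[.32,.40,-.29,-.16],20):print(b)
m=(P[...,2]>.19)&(P[...,2]<.215)&(abs(P[...,0]-.357)<.02)
for s in(-1,1):
    q=P[m&(s*(P[...,1]-t[1])>0)&(abs(P[...,1]-t[1])<.06)]
    print(s,len(q),np.percentile(q,[1,50,99],axis=0).round(4).tolist())
# slot / bracket detail
m=(P[...,2]>.046)&(P[...,2]<.054)&(abs(P[...,0]-.36)<.025)&(abs(P[...,1]+.255)<.05)
ys,xs=np.where(m);print(ys.min(),ys.max(),xs.min(),xs.max())
for v in range(ys.min(),ys.max()+1,3): print(v,''.join('#' if m[v,u] else '.' for u in range(xs.min(),xs.max()+1)),P[v,340,0].round(4))
u0=xs.min();r=178;print([(u,P[r,u].round(4).tolist()) for u in range(350,378,2)])
E
```

```text
[ 0.3575609  -0.22729929  0.1946022 ]Traceback (most recent call last):
  File "<stdin>", line 8, in <module>
    return _quantile_unchecked(
        a, q, axis, out, overwrite_input, method, keepdims, weights)
    return _ureduce(a,
                    func=_quantile_ureduce_func,
    ...<5 lines>...
                    overwrite_input=overwrite_input,
                    method=method)
    r = func(a, **kwargs)
    result = _quantile(arr,
                       quantiles=q,
    ...<2 lines>...
                       out=out,
                       weights=wgt)
    slices_having_nans = np.isnan(arr[-1, ...])
                                  ~~~^^^^^^^^^
IndexError: index -1 is out of bounds for axis 0 with size 0
```

Request:
servo_tool --moves '[[[0,0,0],[0.0012,0,0.022],45],[[0,0,0],[0,0,0.022],45],[[0,0,0],[0,0,0.022],45],[[0,0,0],[0,0,0.022],45],[[0,0,0],[0,0,0.022],45],[[0,0,0],[0,0,0.022],45],[[0,0,0],[0,0,0],45],[[0,0,0],[0,0,0],45],[[0,0,0],[0,0,0],45]]' --force 40

```text
time: 3.8
ee_pos: [0.3597, -0.2271, 0.064]
tcp_rot: [179.9, -0.1, -0.0]
wrist_force: [0.2, -0.6, -0.4]
opening: 0.0384
grasp_force: 0.0
```

```bash
python3 - <<'E'
from h import *
o=get_obs();cal,im,d=snap("wrist");print(o["ee_pos"],o["wrist_force"])
cv2.imwrite("pics/w2.png",cv2.resize(im[60:330,180:460,::-1],None,fx=2,fy=2))
E
```

```text
[ 0.359688   -0.22706367  0.06403883] [ 0.21467196 -0.58689394 -0.41399781]
```

View pics/w2.png

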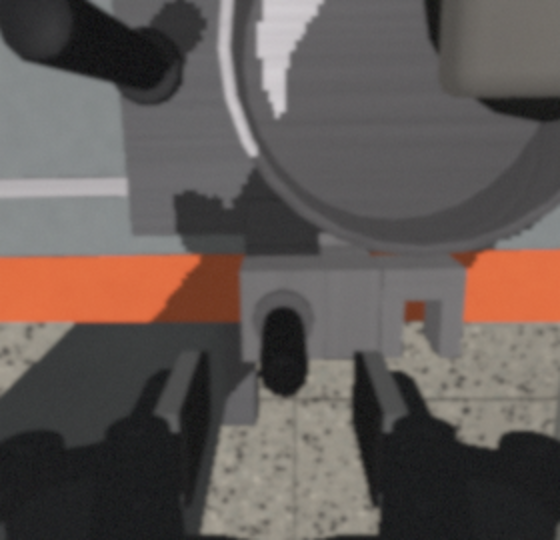

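The pin's grip lies between the fingers, centred to about 1 mm, so I'll close.

Request:
servo_tool --moves '[[[0,0,0],[0,0,0.002],0],[[0,0,0],[0,0,0],0],[[0,0,0],[0,0,0],0],[[0,0,0],[0,0,0],0],[[0,0,0],[0,0,0],0],[[0,0,0],[0,0,0],0]]' --force 40

```text
time: 4.45
ee_pos: [0.3605, -0.2283, 0.063]
tcp_rot: [179.8, -0.2, -0.0]
wrist_force: [-0.6, -5.7, 12.0]
opening: -0.0003
grasp_force: 6.5
```

```bash
python3 - <<'E'
from h import *
o=get_obs();print(o["ee_pos"],o["wrist_force"],o["torque"],o["opening"],o["grasp_force"])
cal,im,d=snap("wrist");P=cloud(cal,d);P[d<=0]=9
print("pin");[print(b) for b in blobs(P,.092,.105,[.33,.385,-.30,-.18])]
print("bracket");[print(b) for b in blobs(P,.046,.053,[.31,.385,-.34,-.18])]
m=(P[...,2]>.045)&(P[...,2]<.054)&(abs(P[...,0]-.36)<.025)&(abs(P[...,1]+.255)<.05)
ys,xs=np.where(m)
for v in range(ys.min(),ys.max()+1,3): print(v,''.join('#' if m[v,u] else '.' for u in range(xs.min(),xs.max()+1)),end=' ');h=P[v][m[v]];print(h[:,0].mean().round(4) if len(h) else '')
for v in range(ys.min(),ys.max()+1,3):
    u=[u for u in range(xs.min(),xs.max()) if m[v,u]!=m[v,u+1]]; print(v,[P[v,a+(0 if m[v,a] else 1),1].round(4) for a in u])
print([(c,marks("notch_seat",c,snap(c)[0])) for c in("wrist","top")])
E
```

```text
[ 0.36054318 -0.22829136  0.06301251] [-0.64453886 -5.67953121 12.04116772] [-1.01179022  0.09833227 -0.02806496] -0.0003024094957861069 6.535012610256672
pin
(54, array([ 0.365 , -0.2194,  0.0963]), array([ 0.3651, -0.2198,  0.0966]), array([0.003, 0.005, 0.007]))
bracket
(3683, array([ 0.3616, -0.2538,  0.0495]), array([ 0.3648, -0.2576,  0.0502]), array([0.035, 0.08 , 0.007]))
194 ......................................................#..........##.##...########.#.#####.#######################. 0.3787
197 ################################################################################################################## 0.3776
200 ################################################################################################################## 0.3755
203 .################################################################################################################# 0.3733
206 .################################################################################################################# 0.3711
209 .##########.................##############################################.########
[... 2653 characters left out ...]
), np.float64(-0.2927)]
230 [np.float64(-0.2147), np.float64(-0.2161), np.float64(-0.2363), np.float64(-0.2716), np.float64(-0.2858), np.float64(-0.2933)]
233 [np.float64(-0.2146), np.float64(-0.2153), np.float64(-0.2341), np.float64(-0.2623), np.float64(-0.2639), np.float64(-0.2718), np.float64(-0.2856), np.float64(-0.2939)]
236 [np.float64(-0.2146), np.float64(-0.2146), np.float64(-0.2392), np.float64(-0.272), np.float64(-0.2856), np.float64(-0.2891), np.float64(-0.2907), np.float64(-0.2938)]
239 [np.float64(-0.2392), np.float64(-0.2721), np.float64(-0.286), np.float64(-0.2934)]
[('wrist', [(0.76, array([ 0.362 , -0.2807,  0.0504]))]), ('top', [(0.56, array([ 0.3601, -0.2779,  0.053 ]))])]
```

```bash
python3 - <<'E'
from h import *
cal,im,d=snap("wrist");K=np.array(cal["camera_matrix"])
o=get_obs();
for z in (0,.0187):
    p=np.array(cal["R"])@(o["ee_pos"]+[0,0,z])+cal["t"];print((K@p/p[2]).round(1),p[2])
cv2.imwrite("pics/w3.png",cv2.resize(im[100:330,180:460,::-1],None,fx=2.4,fy=2.4))
c2,i2,_=snap("scene"); cv2.imwrite("pics/s3.png",i2[...,::-1])
E
```

```text
[318.9 226.5   1. ] 0.1911366077574383
[318.9 237.3   1. ] 0.17309494934176628
```

View pics/w3.png

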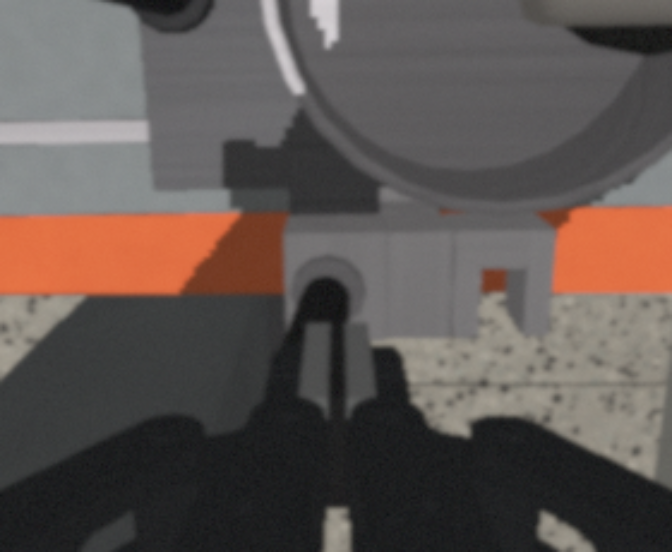

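```bash
python3 - <<'E'
import cv2
i=cv2.imread("pics/s3.png");cv2.imwrite("pics/s3c.png",cv2.resize(i[130:290,320:520],None,fx=3.5,fy=3.5,interpolation=cv2.INTER_CUBIC))
E
```

```text
(no output)
```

View pics/s3c.png

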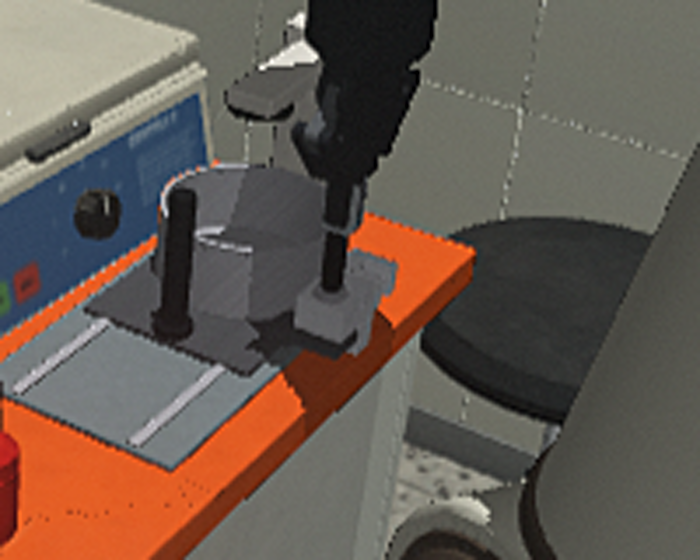

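```bash
python3 - <<'E'
from h import *
o=get_obs();cal,im,d=snap("wrist");P=cloud(cal,d);print(o["ee_pos"],o["wrist_force"],cal["camera_matrix"])
for v in range(205,290,8): print(v,[(d[v,u].round(3),P[v,u].round(3).tolist()) if d[v,u]>0 else 0 for u in(305,313,319,328,336)])
c,im,d=snap("scene");P=cloud(c,d)
for v in range(175,220,4): print(v,[P[v,u].round(3).tolist() for u in(414,417,420)])
E
```

```text
[ 0.36052454 -0.22828561  0.06298825] [-0.34711499 -4.38833111 11.39767978] [[284.95360179   0.         320.09429046]
 [  0.         284.95360179 200.51636136]
 [  0.           0.           1.        ]]
205 [(np.float32(0.2), [0.372, -0.219, 0.051]), (np.float32(0.2), [0.372, -0.224, 0.051]), (np.float32(0.201), [0.372, -0.228, 0.05]), (np.float32(0.201), [0.372, -0.235, 0.05]), (np.float32(0.201), [0.372, -0.24, 0.05])]
213 [(np.float32(0.196), [0.368, -0.219, 0.056]), (np.float32(0.194), [0.368, -0.224, 0.057]), (np.float32(0.195), [0.368, -0.228, 0.057]), (np.float32(0.196), [0.368, -0.235, 0.056]), (np.float32(0.202), [0.366, -0.24, 0.05])]
221 [(np.float32(0.198), [0.362, -0.219, 0.056]), (np.float32(0.183), [0.367, -0.225, 0.07]), (np.float32(0.182), [0.367, -0.228, 0.071]), (np.float32(0.197), [0.362, -0.235, 0.056]), (np.float32(0.205), [0.359, -0.241, 0.049])]
229 [(np.float32(0.172), [0.366, -0.22, 0.081]), (np.float32(0.169), [0.367, -0.225, 0.084]), (np.float32(0.174), [0.365, -0.228, 0.079]), (np.float32(0.198), [0.356, -0.235, 0.057]), (np.float32(0.205), [0.354, -0.241
[... 1825 characters left out ...]
-0.221, 0.137]]
187 [[0.363, -0.217, 0.126], [0.357, -0.218, 0.127], [0.352, -0.223, 0.127]]
191 [[0.364, -0.22, 0.114], [0.353, -0.212, 0.121], [0.349, -0.218, 0.12]]
195 [[0.363, -0.222, 0.103], [0.355, -0.219, 0.107], [0.35, -0.223, 0.107]]
199 [[0.359, -0.216, 0.097], [0.353, -0.217, 0.099], [0.416, -0.378, 0.002]]
203 [[0.359, -0.217, 0.086], [0.353, -0.22, 0.087], [0.372, -0.28, 0.052]]
207 [[0.358, -0.219, 0.075], [0.353, -0.224, 0.075], [0.364, -0.266, 0.05]]
211 [[0.358, -0.221, 0.064], [0.352, -0.224, 0.064], [0.355, -0.248, 0.052]]
215 [[0.355, -0.218, 0.056], [0.351, -0.225, 0.054], [0.348, -0.235, 0.05]]
219 [[0.352, -0.215, 0.047], [0.345, -0.215, 0.05], [0.342, -0.225, 0.046]]
```

The fingertips really end about 36 mm behind the reported TCP: they closed on top of the pin, with tip z ≈ 0.10 while the TCP read 0.063. I'll reopen and go lower, allowing for this.

Request:
servo_tool --moves '[[[0,0,0],[0,0,-0.01],45],[[0,0,0],[0,0,0],45],[[0,0,0],[0,0,0],45],[[0,0,0],[0,0,0],45],[[0,0,0],[0,0,0],45],[[0,0,0],[0,0,0],45]]'

```text
time: 5.5
ee_pos: [0.359, -0.2264, 0.0704]
tcp_rot: [-180.0, 0.0, 0.0]
wrist_force: [-0.1, -0.4, -0.6]
opening: 0.0387
grasp_force: 0.0
```

```bash
python3 - <<'E'
from h import *
o=get_obs();cal,im,d=snap("wrist");P=cloud(cal,d);print(o["ee_pos"],o["opening"],o["wrist_force"])
[print(b) for b in blobs(P,.092,.105,[.33,.385,-.30,-.18])]
m=(P[...,2]>.10)&(P[...,2]<.135)&(abs(P[...,0]-.365)<.02)&(abs(P[...,1]+.228)<.06)&(d>0)
for s in(-1,1):
    q=P[m&(s*(P[...,1]-o["ee_pos"][1])>0)]; print(len(q),np.percentile(q,[1,5,50,95,99],axis=0).round(4).tolist() if len(q) else 0)
E
```

```text
[ 0.35901913 -0.22642164  0.0703661 ] 0.03872816445491016 [-0.07687131 -0.40761404 -0.61707102]
(489, array([ 0.3605, -0.2269,  0.0967]), array([ 0.3618, -0.2268,  0.0982]), array([0.014, 0.014, 0.009]))
825 [[0.3489, -0.26, 0.1002], [0.351, -0.259, 0.1096], [0.3663, -0.2479, 0.1246], [0.3706, -0.2464, 0.1342], [0.3708, -0.2272, 0.1348]]
815 [[0.3489, -0.2249, 0.1002], [0.3511, -0.2083, 0.1106], [0.3664, -0.2068, 0.1246], [0.3706, -0.1958, 0.1341], [0.3708, -0.1948, 0.1348]]
```

Request:
servo_tool --moves '[[[0,0,0],[0.0005,0,0.0155],45],[[0,0,0],[0,0,0.0155],45],[[0,0,0],[0,0,0.0155],45],[[0,0,0],[0,0,0],45],[[0,0,0],[0,0,0],45],[[0,0,0],[0,0,0],0],[[0,0,0],[0,0,0],0],[[0,0,0],[0,0,0],0],[[0,0,0],[0,0,0],0],[[0,0,0],[0,0,0],0]]' --force 40

```text
time: 6.55
ee_pos: [0.3602, -0.2269, 0.0251]
tcp_rot: [179.9, -0.1, 0.0]
wrist_force: [0.1, -0.0, 6.4]
opening: 0.0131
grasp_force: 39.1
```

Request:
servo_tool --moves '[[[0,0,0],[0,0,-0.01],0],[[0,0,0],[0,0,-0.01],0],[[0,0,0],[0,0,-0.012],0],[[0,0,0],[0,0,-0.012],0],[[0,0,0],[0,0,-0.012],0],[[0,0,0],[0,0.017,0],0],[[0,0,0],[0,0.017,0],0],[[0,0,0],[0,0.016,0],0],[[0,0,0],[0,0,0],0],[[0,0,0],[0,0,0],0],[[0,0,0],[0,0,0],0]]'

```text
time: 7.65
ee_pos: [0.3596, -0.2762, 0.0802]
tcp_rot: [-180.0, 0.0, 0.0]
wrist_force: [0.4, -0.1, -0.4]
opening: 0.0133
grasp_force: 39.3
```

```bash
python3 - <<'E'
from h import *
o=get_obs();cal,im,d=snap("wrist","w5");P=cloud(cal,d);P[d<=0]=9;print(o["ee_pos"],o["tcp_rot"],o["opening"],o["wrist_force"])
m=(P[...,2]>.045)&(P[...,2]<.054)&(abs(P[...,0]-.36)<.025)&(abs(P[...,1]+.255)<.05)
ys,xs=np.where(m)
for v in range(ys.min(),ys.max()+1,3):
    u=[u for u in range(xs.min(),xs.max()) if m[v,u]!=m[v,u+1]]; print(v,P[v][m[v]][:,0].mean().round(4),[P[v,a+(0 if m[v,a] else 1),1].round(4) for a in u])
cv2.imwrite("pics/w5.png",cv2.resize(im[100:330,180:460,::-1],None,fx=2.4,fy=2.4))
E
```

```text
[ 0.35955811 -0.27618945  0.08018496] [-1.79976442e+02  1.56438307e-02  7.59656233e-03] 0.013283611536771475 [ 0.37814709 -0.14634055 -0.41680778]
187 0.3789 [np.float64(-0.2723), np.float64(-0.2731), np.float64(-0.2762), np.float64(-0.2769), np.float64(-0.2785), np.float64(-0.2785), np.float64(-0.2816), np.float64(-0.2816), np.float64(-0.2839), np.float64(-0.2862), np.float64(-0.2877), np.float64(-0.2877), np.float64(-0.2892), np.float64(-0.2908), np.float64(-0.2923), np.float64(-0.2931)]
190 0.3777 [np.float64(-0.2414), np.float64(-0.2428), np.float64(-0.2452), np.float64(-0.2464)]
193 0.3753 []
196 0.373 []
199 0.3706 [np.float64(-0.2141)]
202 0.3682 [np.float64(-0.2144), np.float64(-0.2562), np.float64(-0.2579)]
205 0.3658 [np.float64(-0.2139), np.float64(-0.2262), np.float64(-0.2316), np.float64(-0.2723), np.float64(-0.2855), np.float64(-0.293)]
208 0.3634 [np.float64(-0.2137), np.float64(-0.2238), np.float64(-0.2338), np.float64(-0.2723), np.float64(-0.2855), np.float64(-0.293)]
211 0.361 [np.float64(-0.2148), np.float64(-0.224), np.float64(-0.2344), np.float64(-0.2723), np.float64(-0.2855), np.float64(-0.2931)]
214 0.3586 [np.float64(-0.2142), np.float64(-0.2262), np.float64(-0.2333), np.float64(-0.2723), np.float64(-0.2855), np.float64(-0.2932)]
217 0.3561 [np.float64(-0.2143), np.float64(-0.2723), np.float64(-0.2856), np.float64(-0.2932)]
220 0.3536 [np.float64(-0.2148), np.float64(-0.2567), np.float64(-0.2583), np.float64(-0.2723), np.float64(-0.2856), np.float64(-0.2933)]
223 0.3512 [np.float64(-0.2145), np.float64(-0.2184), np.float64(-0.2202), np.float64(-0.2722), np.float64(-0.2857), np.float64(-0.2933)]
226 0.3487 [np.float64(-0.2145), np.float64(-0.2691), np.float64(-0.2857), np.float64(-0.2933)]
229 0.3462 [np.float64(-0.2141), np.float64(-0.2324), np.float64(-0.2338), np.float64(-0.2667), np.float64(-0.2879), np.float64(-0.2934)]
```

View pics/w5.png

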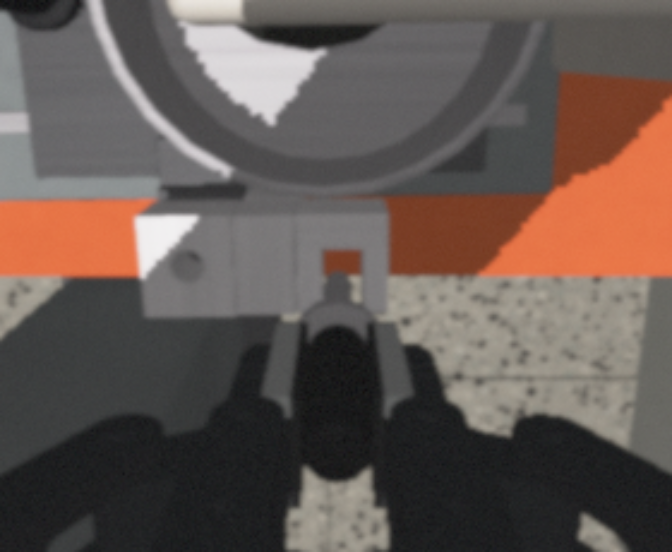

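The pin hangs straight below the fingers, with its shaft at (337,285) lined up with the notch (343,265). I'll lower it.

Request:
servo_tool --moves '[[[0,0,0],[0.0005,0.0007,0],0],[[0,0,0],[0,0,0.01],0],[[0,0,0],[0,0,0.01],0],[[0,0,0],[0,0,0.01],0],[[0,0,0],[0,0,0.01],0],[[0,0,0],[0,0,0.008],0],[[0,0,0],[0,0,0.005],0],[[0,0,0],[0,0,0.001],0],[[0,0,0],[0,0,0],0],[[0,0,0],[0,0,0],0]]'

```text
time: 8.7
ee_pos: [0.3604, -0.2775, 0.0266]
tcp_rot: [180.0, -0.0, 0.0]
wrist_force: [0.4, 0.2, -0.9]
opening: 0.0127
grasp_force: 39.3
```

Request:
servo_tool --moves '[[[0,0,0],[0,0,0],35],[[0,0,0],[0,0,0],35],[[0,0,0],[0,0,0],35],[[0,0,0],[0,0,-0.02],35],[[0,0,0],[0,0,-0.04],45],[[0,0,0],[0,0,-0.045],45],[[0,0,0],[0,-0.034,0],45],[[0,0,0],[0,-0.034,0],45],[[0,0,0],[0.029,-0.034,0],45],[[0,0,0],[0.029,0,0],45],[[0,0,0],[0.028,0,0],45],[[0,0,0],[0,0,0],45]]'

```text
time: 9.9
ee_pos: [0.4484, -0.1748, 0.1306]
tcp_rot: [-180.0, -0.0, 0.1]
wrist_force: [-0.9, 0.1, -0.0]
opening: 0.0383
grasp_force: 0.0
```

Request:
servo_tool --moves '[[[0,0,0],[0,0,0],45],[[0,0,0],[0,0,0],45]]'

```text
time: 10.1
ee_pos: [0.4455, -0.1753, 0.1312]
tcp_rot: [-180.0, 0.0, -0.0]
wrist_force: [-0.9, 0.1, 0.4]
opening: 0.0386
grasp_force: 0.0
```

```bash
python3 - <<'E'
from h import *
o=get_obs();cal,im,d=snap("wrist","w6");P=cloud(cal,d);P[d<=0]=9;print(o["ee_pos"],o["tcp_rot"],o["opening"],o["wrist_force"])
print("post");[print(b) for b in blobs(P,.112,.128,[.4,.5,-.2,-.14])]
c,im,d=snap("top");P=cloud(c,d);P[d<=0]=9
print("pin");[print(b) for b in blobs(P,.088,.105,[.33,.385,-.31,-.18])]
c,im,d=snap("scene");P=cloud(c,d);P[d<=0]=9
print("pin");[print(b) for b in blobs(P,.088,.105,[.33,.385,-.31,-.18])];print(marks("pin_collar","scene",c))
cv2.imwrite("pics/s6.png",cv2.resize(im[150:270,330:490,::-1],None,fx=4,fy=4))
E
```

```text
[ 0.44551295 -0.1753423   0.1312317 ] [-1.79996707e+02  2.32165530e-02 -1.21096618e-02] 0.03857078902605441 [-0.89472819  0.06139751  0.38914309]
post
(464, array([ 0.4488, -0.1775,  0.1158]), array([ 0.4496, -0.1776,  0.1174]), array([0.017, 0.017, 0.007]))
pin
pin
(36, array([ 0.3593, -0.2782,  0.0957]), array([ 0.3588, -0.2754,  0.0962]), array([0.012, 0.019, 0.014]))
[(0.6, array([ 0.3607, -0.2754,  0.0502])), (0.22, array([0.6912, 0.0853, 0.0019]))]
```

View pics/s6.png

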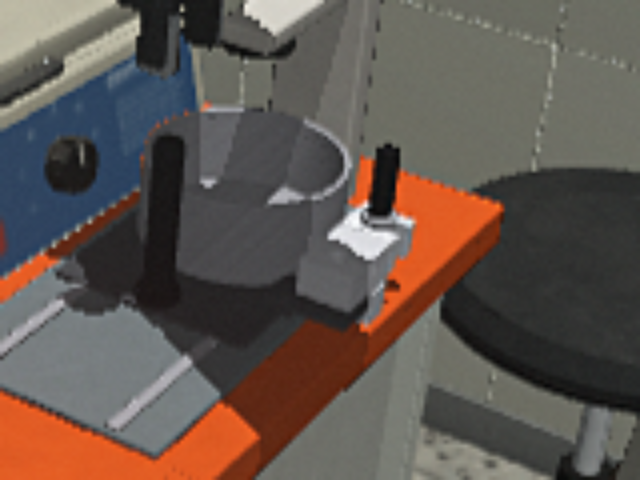

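The pin stands upright in the notch, its collar on the bracket at (385,215). Now the post.

Request:
servo_tool --moves '[[[0,0,0],[0.0015,0.0005,0.029],45],[[0,0,0],[0,0,0.029],45],[[0,0,0],[0,0,0.028],45],[[0,0,0],[0,0,0],45],[[0,0,0],[0,0,0],0],[[0,0,0],[0,0,0],0],[[0,0,0],[0,0,0],0],[[0,0,0],[0,0,0],0],[[0,0,0],[0,0,0],0]]' --force 60

```text
time: 11.2
ee_pos: [0.4481, -0.1762, 0.0469]
tcp_rot: [179.9, -0.1, -0.0]
wrist_force: [-5.2, -0.1, 7.5]
opening: 0.0164
grasp_force: 59.0
```

Request:
servo_tool --moves '[[[0,0,0],[0,-0.01,0],0],[[0,0,0],[0,-0.01,0],0]]'

```text
time: 11.4
ee_pos: [0.4478, -0.1565, 0.0468]
tcp_rot: [179.9, -0.1, -0.1]
wrist_force: [-6.4, -3.6, 7.6]
opening: 0.0165
grasp_force: 59.6
```

Request:
servo_tool --moves '[[[0,0,0],[-0.0015,-0.0145,-0.001],0],[[0,0,0],[-0.0003,-0.0145,0],0],[[0,0,0],[-0.0003,-0.0145,0],0],[[0,0,0],[-0.0003,-0.0145,0],0],[[0,0,0],[-0.0003,-0.0145,0],0],[[0,0,0],[-0.0003,-0.0145,0],0],[[0,0,0],[-0.0003,-0.0145,0],0],[[0,0,0],[-0.0003,-0.0145,0],0],[[0,0,0],[0,-0.014,0],0],[[0,0,0],[0,0,0],0],[[0,0,0],[0,0,0],0]]'

```text
time: 12.5
ee_pos: [0.4459, -0.0266, 0.047]
tcp_rot: [179.9, -0.2, 0.0]
wrist_force: [6.8, -7.1, -4.8]
opening: 0.0162
grasp_force: 61.5
```

Request:
servo_tool --moves '[[[0,0,0],[0.0007,-0.0015,0],0],[[0,0,0],[0.0006,-0.0015,0],0],[[0,0,0],[0,0,0],0]]'

```text
time: 12.8
ee_pos: [0.4458, -0.0267, 0.0469]
tcp_rot: [179.5, -0.1, -0.1]
wrist_force: [-0.7, -26.8, -1.5]
opening: 0.0167
grasp_force: 62.6
```

Request:
servo_tool --moves '[[[0,0,0],[0,0.003,0],45],[[0,0,0],[0,0,0],45],[[0,0,0],[0,0,0],45],[[0,0,0],[0,0,-0.03],45],[[0,0,0],[0,0,-0.04],45],[[0,0,0],[0,0,-0.04],45],[[0,0,0],[-0.026,0.031,0],35],[[0,0,0],[-0.026,0.031,0],35],[[0,0,0],[-0.026,0.031,0],35],[[0,0,0],[0,0,0],35],[[0,0,0],[0,0,0],35],[[0,0,0],[0,0,0],35]]'

```text
time: 14.0
ee_pos: [0.3679, -0.1183, 0.1563]
tcp_rot: [-180.0, -0.0, 0.0]
wrist_force: [0.5, -0.7, 0.4]
opening: 0.0296
grasp_force: 0.0
```

```bash
cat > m.py <<'E'
from h import *
def pot(c0=(.446,-.121),cams=("wrist","top","scene")):
    for c in cams:
        cal,im,d=snap(c);P=cloud(cal,d);P[d<=0]=9;o=get_obs()
        m=(P[...,2]>.064)&(P[...,2]<.071)&(abs(np.hypot(P[...,0]-c0[0],P[...,1]-c0[1])-.061)<.007)
        q=P[m][:,:2]
        for _ in range(3):
            ct,r=circ(q); e=abs(np.hypot(*(q-ct).T)-r); q=q[e<.004]
        print(c,"rim",len(q),circ(q),end=' ')
        m=(P[...,2]>.012)&(P[...,2]<.022)&(np.hypot(P[...,0]-c0[0],P[...,1]-c0[1])<.056)
        print("post",[b[1:3] for b in blobs(P,.110,.128,[.4,.5,c0[1]+.06,c0[1]+.13],15)],marks("pot_floor",c,cal))
def caps(cams=("top","scene"),box=(.38,.62,.06,.26)):
    for c in cams:
        cal,im,d=snap(c);P=cloud(cal,d);P[d<=0]=9
        print(c);[print(b[0],b[1],b[2],b[3]) for b in blobs(P,.098,.118,box,12)]
E
python3 - <<'E'
from m import *
print(get_obs()["ee_pos"]);pot();caps()
E
```

```text
[ 0.36786423 -0.11830058  0.15631254]
wrist rim 2207 (array([ 0.4474, -0.1228]), 0.0604) post [(array([ 0.4464, -0.0286,  0.115 ]), array([ 0.4461, -0.0295,  0.117 ]))] [(0.83, array([ 0.4467, -0.1212,  0.0181]))]
top rim 203 (array([ 0.4447, -0.1198]), 0.0607) post [(array([ 0.4433, -0.0255,  0.1182]), array([ 0.4438, -0.0256,  0.1183]))] [(0.96, array([ 0.4416, -0.1192,  0.0166]))]
scene rim 270 (array([ 0.4454, -0.1213]), 0.0607) post [(array([ 0.4434, -0.0273,  0.1156]), array([ 0.4428, -0.0245,  0.1162]))] [(0.9, array([ 0.4498, -0.1262,  0.0135]))]
top
35 [0.5714 0.1562 0.107 ] [0.5712 0.156  0.1099] [0.013 0.013 0.018]
35 [0.5245 0.1498 0.1064] [0.5248 0.1494 0.1097] [0.014 0.013 0.013]
36 [0.518  0.1966 0.1073] [0.5176 0.1956 0.11  ] [0.015 0.014 0.014]
37 [0.4785 0.1432 0.1069] [0.4784 0.143  0.1095] [0.015 0.012 0.017]
34 [0.4734 0.1911 0.1072] [0.4728 0.1905 0.1104] [0.012 0.012 0.017]
34 [0.4316 0.1366 0.1073] [0.4318 0.1365 0.1106] [0.012 0.013 0.016]
35 [0.4255 0.184  0.1078] [0.4254 0.183  0.1105] [0.012 0.014 0.015]
scene
68 [0.5723 0.1561 0.1056] [0.5709 0.1577 0.107 ] [0.013 0.013 0.015]
68 [0.5244 0.1494 0.1054] [0.5234 0.1511 0.1072] [0.015 0.014 0.015]
73 [0.4797 0.1431 0.1067] [0.4775 0.1445 0.1073] [0.016 0.016 0.017]
81 [0.5183 0.1955 0.1055] [0.5167 0.1968 0.1069] [0.015 0.015 0.015]
76 [0.4313 0.1361 0.106 ] [0.4304 0.1381 0.107 ] [0.013 0.015 0.015]
79 [0.4731 0.1913 0.1064] [0.471  0.192  0.1073] [0.016 0.014 0.015]
84 [0.4255 0.1826 0.106 ] [0.4239 0.1844 0.1073] [0.015 0.014 0.015]
```

Request:
servo_tool --moves '[[[0,0,8.182],[0,0,0],45],[[0,0,8.182],[0,0,0],45],[[0,0,8.182],[0,0,0],45],[[0,0,8.182],[0,0,0],45],[[0,0,8.182],[0,0,0],45],[[0,0,8.182],[0,0,0],45],[[0,0,8.182],[0,0,0],45],[[0,0,8.182],[0,0,0],45],[[0,0,8.182],[0,0,0],45],[[0,0,8.182],[0,0,0],45],[[0,0,8.18],[0,0,0],45],[[0,0,0],[-0.03,-0.027,0],45]]'

```text
time: 15.6
ee_pos: [0.1597, -0.2745, 0.1646]
tcp_rot: [-168.6, 6.8, -71.3]
wrist_force: [0.3, 1.5, 0.8]
opening: 0.0386
grasp_force: 0.0
```

Request:
servo_tool --moves '[[[0,0,0],[-0.031,-0.025,0],45],[[0,0,0],[-0.031,-0.025,0],45],[[0,0,0],[0,0,0],45],[[0,0,0],[0,0,0],45],[[0,0,0],[0,0,0.03],45]]'

```text
time: 16.1
ee_pos: [0.1593, -0.2078, 0.1563]
tcp_rot: [-166.8, 6.4, -68.8]
wrist_force: [-0.8, 0.8, 0.3]
opening: 0.0384
grasp_force: 0.0
```

```bash
python3 - <<'E'
from m import *
o=get_obs();print(o["q"].round(1),o["ee_pos"],o["tcp_rot"],o["wrist_force"],o["opening"])
E
```

```text
[-68.9 -30.  -24.4 102.1  13.2 179.9] [ 0.15930903 -0.20784957  0.15631526] [-166.76414601    6.40424175  -68.79892583] [-0.76829385  0.81208933  0.28897803] 0.038383151588855566
```

Joint 6 hit its limit: yaw = q1 − q6 + 180. From here I'll work at yaw +90, which suits the crate too. First I'll undo the tilt.

```bash
python3 - <<'E'
from m import *
o=get_obs();R=Ro.from_euler("xyz",o["tcp_rot"],degrees=True);T=Ro.from_euler("xyz",[180,0,-68.8],degrees=True)
print((R.inv()*T).as_rotvec(degrees=True), R.inv().apply([0.05,-0.03,.03]), T.inv().apply([0.05,-.03,0]))
E
```

```text
[-13.22198617   6.37584803  -0.73864982] [ 0.04241796 -0.04281852 -0.02583198] [ 4.60509425e-02 -3.57674530e-02 -4.38024968e-18]
```

Request:
servo_tool --moves '[[[0,0,0],[0.0424,-0.0428,-0.0258],45],[[-6.6,3.2,-0.4],[0,0,0],45],[[-6.6,3.2,-0.4],[0,0,0],45],[[0,0,0],[0,0,0],45],[[0,0,0],[0,0,0],45]]'

```text
time: 16.6
ee_pos: [0.136, -0.2551, 0.1777]
tcp_rot: [-176.7, 0.3, -65.5]
wrist_force: [-0.1, -0.7, 0.1]
opening: 0.0383
grasp_force: 0.0
```

Request:
servo_tool --moves '[[[0,0,-8.36],[0,0,0],45],[[0,0,-8.36],[0,0,0],45],[[0,0,-8.36],[0,0,0],45],[[0,0,-8.36],[0,0,0],45],[[0,0,-8.36],[0,0,0],45],[[0,0,-8.36],[0,0,0],45],[[0,0,-8.36],[0,0,0],45],[[0,0,-8.36],[0,0,0],45],[[0,0,-8.36],[0,0,0],45],[[0,0,-8.36],[0,0,0],45]]'

```text
time: 17.6
ee_pos: [0.1358, -0.2551, 0.1775]
tcp_rot: [-179.3, -3.2, 18.4]
wrist_force: [0.2, -0.0, 0.7]
opening: 0.0384
grasp_force: 0.0
```

Request:
servo_tool --moves '[[[0,0,-8.36],[0,0,0],45],[[0,0,-8.36],[0,0,0],45],[[0,0,-8.36],[0,0,0],45],[[0,0,-8.36],[0,0,0],45],[[0,0,-8.36],[0,0,0],45],[[0,0,-8.36],[0,0,0],45],[[0,0,-8.36],[0,0,0],45],[[0,0,-8.36],[0,0,0],45],[[0,0,-8.36],[0,0,0],45],[[0,0,0],[0,0,0],45],[[0,0,0],[0,0,0],45]]'

```text
time: 18.7
ee_pos: [0.1355, -0.2552, 0.1776]
tcp_rot: [177.1, -1.4, 93.1]
wrist_force: [0.1, -0.4, -0.1]
opening: 0.0388
grasp_force: 0.0
```

```bash
python3 - <<'E'
from m import *
o=get_obs();print(o["q"].round(1),o["ee_pos"],o["tcp_rot"])
R=Ro.from_euler("xyz",o["tcp_rot"],degrees=True);T=Ro.from_euler("xyz",[180,0,90],degrees=True)
print((R.inv()*T).as_rotvec(degrees=True))
E
```

```text
[-65.6 -30.7 -21.2  99.9   3.2  21.3] [ 0.13545037 -0.25517764  0.17760271] [177.13268682  -1.44869271  93.07877822]
[ 2.8275479  -1.52507063  3.04172244]
```

Request:
servo_tool --moves '[[[2.8,-1.5,3.0],[0,0,0],45],[[0,0,0],[0.0254,0.0344,0],45],[[0,0,0],[0.0254,0.0344,0],45],[[0,0,0],[0.0254,0.0344,0],45],[[0,0,0],[0.0254,0.0344,0],45],[[0,0,0],[0.0254,0.0344,0],45],[[0,0,0],[0.0254,0.0344,0],45],[[0,0,0],[0.0254,0.0344,0],45],[[0,0,0],[0.0254,0.0344,0],45],[[0,0,0],[0.0254,0.0344,0],45],[[0,0,0],[0,0,0],45],[[0,0,0],[0,0,0],45]]'

```text
time: 19.9
ee_pos: [0.4436, -0.0242, 0.1767]
tcp_rot: [-179.9, 0.0, 90.2]
wrist_force: [0.2, 0.0, 0.5]
opening: 0.0386
grasp_force: 0.0
```

Request:
servo_tool --moves '[[[0,0,0],[0,0,0],45]]'

```text
time: 20.0
ee_pos: [0.443, -0.0252, 0.1775]
tcp_rot: [-180.0, 0.1, 90.2]
wrist_force: [-0.5, 0.0, 0.5]
opening: 0.0386
grasp_force: 0.0
```

```bash
python3 - <<'E'
from m import *
o=get_obs();print(o["q"].round(1),o["ee_pos"],o["tcp_rot"])
R=Ro.from_euler("xyz",o["tcp_rot"],degrees=True);T=Ro.from_euler("xyz",[180,0,90],degrees=True)
print((R.inv()*T).as_rotvec(degrees=True))
pot()
E
```

```text
[-3.2 -9.8 -6.1 93.7 -0.1 86.6] [ 0.4429922  -0.02517088  0.17747424] [-1.79960176e+02  5.47921391e-02  9.01941261e+01]
[-0.03973155  0.05485955  0.19410699]
wrist rim 759 (array([ 0.4479, -0.1216]), 0.0606) post [(array([ 0.4462, -0.0266,  0.115 ]), array([ 0.4463, -0.026 ,  0.1173]))] [(0.95, array([ 0.4495, -0.1181,  0.0168]))]
top rim 118 (array([ 0.4448, -0.1199]), 0.0606) post [] [(0.9, array([ 0.4462, -0.1189,  0.0163]))]
scene rim 261 (array([ 0.4456, -0.1212]), 0.0608) post [(array([ 0.4432, -0.026 ,  0.1158]), array([ 0.4427, -0.0244,  0.1162]))] [(0.88, array([ 0.4489, -0.124 ,  0.0174]))]
```

Request:
servo_tool --moves '[[[0,0,0.2],[-0.0013,0.002,0.04],45],[[0,0,0],[0,0,0.045],45],[[0,0,0],[0,0,0.045],45],[[0,0,0],[0,0,0],45],[[0,0,0],[0,0,0],0],[[0,0,0],[0,0,0],0],[[0,0,0],[0,0,0],0],[[0,0,0],[0,0,0],0],[[0,0,0],[0,0,0],0],[[0,0,0],[0,0,0],0]]' --force 30

```text
time: 21.3
ee_pos: [0.446, -0.0265, 0.05]
tcp_rot: [179.9, 0.1, 90.1]
wrist_force: [-5.9, -0.8, 0.9]
opening: 0.017
grasp_force: 30.2
```

```bash
python3 - <<'E'
from m import *
o=get_obs();print(o["ee_pos"],o["tcp_rot"],o["wrist_force"],o["torque"],o["opening"])
E
```

```text
[ 0.44599846 -0.02646834  0.0499611 ] [1.79910216e+02 9.21681660e-02 9.01101064e+01] [-5.91851172 -0.76262955  0.8976977 ] [-0.12501153  1.15026232 -0.02072603] 0.0170035482952992
```

Request:
servo_tool --moves '[[[0,0,0],[0,0,0],45],[[0,0,0],[0,0,0],45],[[0,0,0],[0,0,0],45],[[0,0,0],[0,0,-0.03],45],[[0,0,0],[0,0,-0.04],45],[[0,0,0],[0,0,-0.04],45],[[0,0,0],[0.01,0.0,-0.04],45],[[0,0,0],[0.03,0.0135,0],45],[[0,0,0],[0.03,0.0135,0],45],[[0,0,0],[0.03,0.0135,0],45],[[0,0,0],[0.0265,0.0135,0],45],[[0,0,0],[0,0,0],45]]'

```text
time: 22.5
ee_pos: [0.5004, 0.1031, 0.197]
tcp_rot: [-180.0, 0.0, 90.3]
wrist_force: [-0.7, -0.0, -0.3]
opening: 0.0382
grasp_force: 0.0
```

Request:
servo_tool --moves '[[[0,0,0],[0,0,0],45],[[0,0,0],[0,0,0],45]]'

```text
time: 22.7
ee_pos: [0.4991, 0.1, 0.1977]
tcp_rot: [180.0, 0.1, 90.1]
wrist_force: [-0.6, -0.0, 0.1]
opening: 0.0383
grasp_force: 0.0
```

```bash
python3 - <<'E'
from m import *
o=get_obs();print(o["ee_pos"],o["tcp_rot"])
cal,im,d=snap("wrist","w8");P=cloud(cal,d);P[d<=0]=9
for b in blobs(P,.104,.118,(.38,.64,.06,.28),12):print(b)
caps(("top",))
E
```

```text
[0.4991058  0.09996902 0.19768566] [1.79989293e+02 7.72144635e-02 9.00983481e+01]
(235, array([0.5205, 0.1946, 0.109 ]), array([0.5205, 0.1944, 0.1108]), array([0.014, 0.014, 0.009]))
(237, array([0.4753, 0.1895, 0.1089]), array([0.4757, 0.1895, 0.1107]), array([0.014, 0.014, 0.009]))
(243, array([0.4282, 0.1824, 0.1086]), array([0.429 , 0.1821, 0.1104]), array([0.014, 0.014, 0.009]))
(224, array([0.5745, 0.1555, 0.1087]), array([0.5738, 0.1557, 0.1106]), array([0.014, 0.014, 0.009]))
(208, array([0.5274, 0.1488, 0.1089]), array([0.5272, 0.1488, 0.1108]), array([0.014, 0.014, 0.008]))
(201, array([0.4815, 0.1423, 0.1088]), array([0.4817, 0.1426, 0.1109]), array([0.015, 0.014, 0.009]))
(208, array([0.4351, 0.1357, 0.1084]), array([0.4354, 0.1359, 0.1105]), array([0.014, 0.014, 0.009]))
top
```

View pics/w8.png

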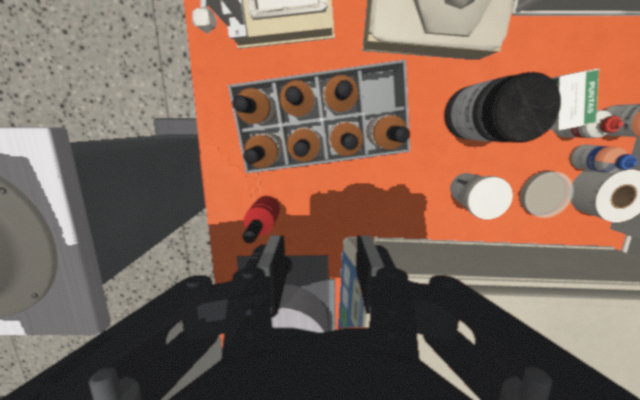

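The picture shows seven amber bottles in the crate, the empty cell at (380,95) and the red one outside at (260,218). I'll take the near-row bottle at (302,147) first.

Request:
servo_tool --moves '[[[0,0,0],[0.0425,-0.0183,0],45],[[0,0,0],[0,0,0.03],45],[[0,0,0],[0,0,0.03],45],[[0,0,0],[0,0,0.045],45],[[0,0,0],[0,0,0.04],45],[[0,0,0],[0,0,0.011],45],[[0,0,0],[0,0,0],45],[[0,0,0],[0,0,0],45],[[0,0,0],[0,0,0],0],[[0,0,0],[0,0,0],0],[[0,0,0],[0,0,0],0],[[0,0,0],[0,0,0],0]]' --force 40

```text
time: 24.0
ee_pos: [0.4817, 0.1431, 0.0434]
tcp_rot: [179.9, 0.0, 90.1]
wrist_force: [-2.2, 0.9, 7.2]
opening: 0.0137
grasp_force: 38.9
```

Request:
servo_tool --moves '[[[0,0,0],[0,0,0],0],[[0,0,0],[0,0,0],0]]'

```text
time: 24.2
ee_pos: [0.4817, 0.1431, 0.0434]
tcp_rot: [179.9, 0.0, 90.1]
wrist_force: [-1.8, 0.0, 8.2]
opening: 0.0139
grasp_force: 38.9
```

Request:
servo_tool --moves '[[[0,0,0],[0,0,-0.03],0],[[0,0,0],[0,0,-0.04],0],[[0,0,0],[0,0,-0.04],0],[[0,0,0],[0,0,-0.033],0],[[0,0,0],[-0.0378,-0.005,0],0],[[0,0,0],[-0.0378,-0.005,0],0],[[0,0,0],[-0.0378,-0.005,0],0],[[0,0,0],[-0.0378,-0.005,0],0],[[0,0,0],[-0.0378,-0.005,0],0],[[0,0,0],[-0.0378,-0.005,0],0],[[0,0,0],[-0.0379,-0.0045,0],0],[[0,0,0],[0,0,0],0]]'

```text
time: 25.4
ee_pos: [0.4465, -0.1253, 0.1855]
tcp_rot: [179.9, 0.1, 89.9]
wrist_force: [-0.0, -0.3, -1.2]
opening: 0.0139
grasp_force: 39.5
```

Request:
servo_tool --moves '[[[0,0,0],[0,0,0],0],[[0,0,0],[0,0,0],0],[[0,0,0],[0,0,0],0]]'

```text
time: 25.7
ee_pos: [0.4472, -0.1208, 0.1849]
tcp_rot: [180.0, 0.1, 90.2]
wrist_force: [-0.6, 0.1, -1.5]
opening: 0.0142
grasp_force: 39.5
```

```bash
cat >> m.py <<'E'
def hand(name=None):
    "cap top seen in hand, relative to the fingers' front faces and the TCP"
    o=get_obs();cal,im,d=snap("wrist",name);P=cloud(cal,d);P[d<=0]=9
    t=o["ee_pos"];R=Ro.from_euler("xyz",o["tcp_rot"],degrees=True);Q=R.inv().apply((P-t).reshape(-1,3)).reshape(P.shape)
    m=(abs(Q[...,0])<.05)&(abs(Q[...,1])<.04)&(Q[...,2]<0)&(Q[...,2]>-.12)
    print(t.round(4),o["tcp_rot"].round(2),o["wrist_force"].round(1),round(o["opening"],4))
    return o,cal,im,P,Q,m
E
python3 - <<'E'
from m import *
o,cal,im,P,Q,m=hand("w9")
K=np.array(cal["camera_matrix"])
for z in range(-110,0,8):
    q=Q[m&(abs(Q[...,2]-z/1000)<.004)]
    if len(q)>5:
        print(z,len(q),'x',np.percentile(q[:,0],[2,50,98]).round(4),'y',np.percentile(q[:,1],[2,50,98]).round(4), 'mid x at |y|<4mm',np.percentile(q[abs(q[:,1])<.004][:,0],[50,98]).round(4) if (abs(q[:,1])<.004).sum()>3 else '')
cv2.imwrite("pics/w9.png",cv2.resize(im[100:340,180:460,::-1],None,fx=2.4,fy=2.4))
pot(cams=("wrist",))
E
```

```text
[ 0.4472 -0.1208  0.1849] [1.7999e+02 6.0000e-02 9.0210e+01] [-0.6  0.1 -1.5] 0.0142
-110 3983 x [-0.0092  0.0095  0.0168] y [-0.0398 -0.0062  0.0398] mid x at |y|<4mm [0.0093 0.01  ]
-102 2722 x [-0.0104  0.0097  0.0165] y [-0.0394 -0.0079  0.0394] mid x at |y|<4mm 
-94 4532 x [-0.0095  0.0037  0.0117] y [-0.0389 -0.0082  0.0389] mid x at |y|<4mm 
-86 2151 x [-0.0084  0.011   0.0129] y [-0.0381 -0.0083  0.0381] mid x at |y|<4mm 
-78 917 x [-0.0103  0.0064  0.0129] y [-0.0268  0.0072  0.0274] mid x at |y|<4mm 
-70 1229 x [-0.0098  0.0022  0.0106] y [-0.0123  0.0002  0.0131] mid x at |y|<4mm [0.0004 0.0062]
-62 754 x [-0.0086  0.0062  0.0106] y [-0.0191  0.0006  0.02  ] mid x at |y|<4mm [0.006  0.0071]
-54 627 x [0.0028 0.0063 0.0106] y [-0.0192  0.0007  0.0199] mid x at |y|<4mm [0.0061 0.007 ]
-46 485 x [0.0028 0.0063 0.0105] y [-0.0184  0.0002  0.0194] mid x at |y|<4mm [0.0063 0.0072]
-38 175 x [0.0025 0.0062 0.0102] y [-0.0116  0.0007  0.012 ] mid x at |y|<4mm [0.0064 0.0071]
-30 391 x [0.0025 0.0069 0.0109] y [-0.0079  0.0002  0.0088] mid x at |y|<4mm [0.0079 0.0112]
-22 866 x [-0.0005  0.0108  0.0166] y [-0.0166  0.0002  0.0169] mid x at |y|<4mm [0.0139 0.0168]
-14 180 x [0.0069 0.0152 0.017 ] y [-0.0154 -0.0004  0.0155] mid x at |y|<4mm [0.0167 0.017 ]
-6 237 x [0.0032 0.0151 0.0174] y [-0.0166  0.0002  0.0175] mid x at |y|<4mm [0.017  0.0175]
wrist rim 1173 (array([ 0.4479, -0.1221]), 0.0604) post [(array([ 0.4467, -0.0275,  0.1156]), array([ 0.4465, -0.0279,  0.1175]))] [(0.57, array([ 0.4459, -0.1214,  0.0142]))]
```

View pics/w9.png

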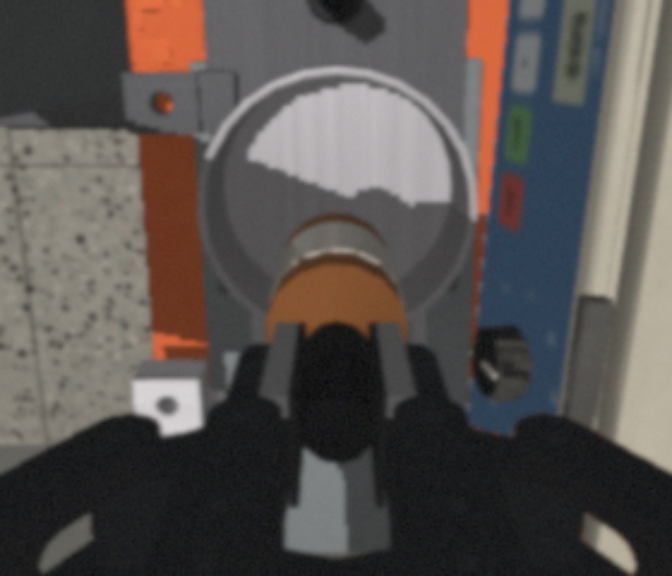

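Bottle 1 hangs straight, with its axis on the tool axis within 0.5 mm, centred over the pot (340,195). I'll lower it.

Request:
servo_tool --moves '[[[0,0,0],[0,0,0.03],0],[[0,0,0],[0,0,0.035],0],[[0,0,0],[0,0,0.035],0],[[0,0,0],[0,0,0.02],0],[[0,0,0],[0,0,0.01],0],[[0,0,0],[0,0,0.002],0],[[0,0,0],[0,0,0],0],[[0,0,0],[0,0,0],0],[[0,0,0],[0,0,0],0]]'

```text
time: 26.75
ee_pos: [0.4472, -0.1219, 0.0557]
tcp_rot: [179.9, 0.1, 90.1]
wrist_force: [-8.6, 1.5, 20.5]
opening: 0.0139
grasp_force: 44.8
```

Request:
servo_tool --moves '[[[0,0,0],[0,0,-0.002],0],[[0,0,0],[0,0,0],28],[[0,0,0],[0,0,0],28],[[0,0,0],[0,0,0],28],[[0,0,0],[0,0,-0.02],28],[[0,0,0],[0,0,-0.03],28],[[0,0,0],[0,0,-0.045],45],[[0,0,0],[0,0,-0.035],45],[[0,0,0],[0,0,0],45],[[0,0,0],[0,0,0],45]]'

```text
time: 27.75
ee_pos: [0.4473, -0.1219, 0.1849]
tcp_rot: [179.9, 0.1, 90.1]
wrist_force: [0.2, 0.4, 0.0]
opening: 0.0385
grasp_force: 0.0
```

```bash
python3 - <<'E'
from m import *
o=get_obs();print(o["ee_pos"])
cal,im,d=snap("wrist","w10");P=cloud(cal,d);P[d<=0]=9
for b in blobs(P,.115,.131,(.38,.52,-.19,-.06),12):print(b)
pot()
cal,im,d=snap("top");P=cloud(cal,d);P[d<=0]=9
for b in blobs(P,.115,.131,(.38,.52,-.19,-.06),12):print(b)
caps()
E
```

```text
[ 0.44734041 -0.12191474  0.1849334 ]
(232, array([ 0.4476, -0.1221,  0.1204]), array([ 0.4475, -0.1213,  0.1232]), array([0.014, 0.014, 0.011]))
wrist rim 1439 (array([ 0.4479, -0.1222]), 0.0604) post [(array([ 0.4464, -0.0278,  0.1153]), array([ 0.4465, -0.028 ,  0.1176]))] [(0.83, array([ 0.4488, -0.1208,  0.0188])), (0.45, array([ 0.3574, -0.2297,  0.0499]))]
top rim 46 (array([ 0.4456, -0.118 ]), 0.0587) post [(array([ 0.4433, -0.0255,  0.1181]), array([ 0.4438, -0.0256,  0.1181]))] []
scene rim 249 (array([ 0.4452, -0.1213]), 0.0606) post [(array([ 0.4444, -0.025 ,  0.1154]), array([ 0.4429, -0.0246,  0.1161]))] [(0.66, array([ 0.4475, -0.1262,  0.0145]))]
top
34 [0.5716 0.1565 0.1063] [0.5713 0.1561 0.1104] [0.013 0.012 0.015]
34 [0.5244 0.15   0.1084] [0.5248 0.1497 0.1103] [0.014 0.012 0.018]
37 [0.5182 0.1965 0.1086] [0.5176 0.1954 0.11  ] [0.015 0.015 0.014]
35 [0.4734 0.1913 0.1062] [0.473  0.1904 0.1101] [0.012 0.013 0.016]
35 [0.4316 0.1367 0.1065] [0.4318 0.1363 0.1104] [0.012 0.013 0.016]
36 [0.4255 0.1841 0.1086] [0.4253 0.1832 0.1105] [0.012 0.014 0.015]
scene
70 [0.5721 0.156  0.1055] [0.5707 0.1577 0.1068] [0.014 0.014 0.015]
70 [0.5248 0.1494 0.106 ] [0.5234 0.151  0.107 ] [0.015 0.014 0.015]
79 [0.5186 0.196  0.106 ] [0.5166 0.197  0.1073] [0.015 0.015 0.016]
75 [0.4315 0.1365 0.1062] [0.4305 0.138  0.1073] [0.012 0.016 0.016]
82 [0.4734 0.1911 0.1058] [0.4711 0.1921 0.1071] [0.016 0.014 0.014]
83 [0.4259 0.183  0.1064] [0.4239 0.1847 0.1075] [0.014 0.015 0.017]
```

The centre bottle stands 0.3 mm off the pot's axis in the same wrist picture. Next bottle.

Request:
servo_tool --moves '[[[0,0,0],[0.037,0.002,0],45],[[0,0,0],[0.037,0.002,0],45],[[0,0,0],[0.037,0.002,0],45],[[0,0,0],[0.037,0.002,0],45],[[0,0,0],[0.037,0.002,0],45],[[0,0,0],[0.037,0.002,0],45],[[0,0,0],[0,0,0],45],[[0,0,0],[0,0,0],45],[[0,0,0],[0,0,0],45]]'

```text
time: 29.15
ee_pos: [0.4584, 0.0996, 0.1844]
tcp_rot: [-180.0, 0.1, 90.1]
wrist_force: [1.2, 0.3, 0.3]
opening: 0.0386
grasp_force: 0.0
```

```bash
cat > look.py <<'E'
from m import *
o=get_obs();t=o["ee_pos"];print(o["time"],t.round(4),o["tcp_rot"].round(2),o["wrist_force"].round(1))
cal,im,d=snap("wrist");P=cloud(cal,d);P[d<=0]=9
for b in blobs(P,.104,.118,(.36,.66,.04,.30),12):
    if max(b[3][:2])<.018:
        c=b[1]+[0,.0003,0]; print(b[0],c.round(4),"tool shift x,y:",(c[1]-t[1]).round(4),(c[0]-t[0]).round(4))
E
python3 look.py
```

```text
29.15 [0.4584 0.0996 0.1844] [-1.7999e+02  8.0000e-02  9.0090e+01] [1.2 0.3 0.3]
280 [0.5207 0.1952 0.1087] tool shift x,y: 0.0956 0.0623
257 [0.475  0.1903 0.1091] tool shift x,y: 0.0907 0.0166
255 [0.4282 0.1824 0.1088] tool shift x,y: 0.0828 -0.0302
265 [0.5745 0.1559 0.1087] tool shift x,y: 0.0563 0.1161
240 [0.5268 0.1491 0.1085] tool shift x,y: 0.0495 0.0684
222 [0.4345 0.136  0.1086] tool shift x,y: 0.0364 -0.0239
132 [0.4287 0.0537 0.1069] tool shift x,y: -0.0459 -0.0297
```

Request:
servo_tool --moves '[[[0,0,0],[0.0364,-0.0239,0],45],[[0,0,0],[0,0,0.025],45],[[0,0,0],[0,0,0.035],45],[[0,0,0],[0,0,0.04],45],[[0,0,0],[0,0,0.035],45],[[0,0,0],[0,0,0.008],45],[[0,0,0],[0,0,0],45],[[0,0,0],[0,0,0],45],[[0,0,0],[0,0,0],0],[[0,0,0],[0,0,0],0],[[0,0,0],[0,0,0],0],[[0,0,0],[0,0,0],0]]'

```text
time: 30.4
ee_pos: [0.4354, 0.1367, 0.043]
tcp_rot: [179.9, 0.0, 90.1]
wrist_force: [-0.9, 0.5, 6.0]
opening: 0.014
grasp_force: 38.9
```

Request:
servo_tool --moves '[[[0,0,0],[0,0,0],0],[[0,0,0],[0,0,0],0],[[0,0,0],[0,0,-0.03],0],[[0,0,0],[0,0,-0.04],0],[[0,0,0],[0,0,-0.04],0],[[0,0,0],[0,0,-0.033],0],[[0,0,0],[0,0,0],0]]'

```text
time: 31.1
ee_pos: [0.4362, 0.1372, 0.1894]
tcp_rot: [179.6, -0.1, 90.1]
wrist_force: [-0.2, -0.2, -1.4]
opening: 0.0136
grasp_force: 39.5
```

Request:
servo_tool --moves '[[[0,0,0],[-0.0365,-0.0008,0],0],[[0,0,0],[-0.0365,-0.0008,0],0],[[0,0,0],[-0.0365,-0.0008,0],0],[[0,0,0],[-0.0365,-0.0008,0],0],[[0,0,0],[-0.0365,-0.0008,0],0],[[0,0,0],[-0.0365,-0.0008,0],0],[[0,0,0],[-0.0365,-0.0008,0],0],[[0,0,0],[-0.0365,-0.0008,0],0],[[0,0,0],[0,0,0],0],[[0,0,0],[0,0,0],0],[[0,0,0],[0,0,0],0]]'

```text
time: 32.2
ee_pos: [0.4286, -0.1548, 0.1844]
tcp_rot: [-180.0, 0.0, 90.1]
wrist_force: [0.8, 1.0, -1.4]
opening: 0.014
grasp_force: 39.4
```

```bash
cat > inhand.py <<'E'
from m import *
o,cal,im,P,Q,m=hand()
C=np.array([.4474,-.1219]);S=[(np.round(C+.039*np.array([np.cos(a),np.sin(a)]),4)) for a in np.radians([0,60,120,180,240,300])]
g=lambda lo,hi:Q[m&(Q[...,2]>lo)&(Q[...,2]<hi)]
q=g(-.055,-.036);q=q[abs(q[:,1])<.003];b=g(-.02,-.004);bm=b[abs(b[:,1]-np.median(b[:,1]))<.003]
top=g(-.08,-.066)
cx=np.percentile(q[:,0],80)-.0075 if len(q) else None; bx=np.percentile(bm[:,0],80)-.018 if len(bm) else None
print("axis tool x from cap/body",cx,bx,"y body",(np.percentile(b[:,1],2)+np.percentile(b[:,1],98))/2 if len(b) else None)
for s in S: print(s,"tool shift to slot (TCP): x",(s[1]-o["ee_pos"][1]).round(4),"y",(s[0]-o["ee_pos"][0]).round(4)) if np.hypot(*(s-o["ee_pos"][:2]))<.02 else None
for b in blobs(P,.114,.131,(.38,.52,-.20,-.06),12):
    if max(b[3][:2])<.018: print("standing",b[0],b[1])
E
python3 inhand.py
```

```text
[ 0.4286 -0.1548  0.1844] [-1.7998e+02  5.0000e-02  9.0140e+01] [ 0.8  1.  -1.4] 0.014
axis tool x from cap/body -0.0011819407051119786 -0.0012436838744011372 y body -2.101328124310374e-05
[ 0.4279 -0.1557] tool shift to slot (TCP): x -0.0009 y -0.0007
standing 245 [ 0.4471 -0.1226  0.1199]
```

Request:
servo_tool --moves '[[[0,0,0],[0,-0.0007,0.03],0],[[0,0,0],[0,0,0.03],0],[[0,0,0],[0,0,0.02],0],[[0,0,0],[0,0,0.015],0],[[0,0,0],[0,0,0.015],0],[[0,0,0],[0,0,0.01],0],[[0,0,0],[0,0,0.009],0],[[0,0,0],[0,0,0],0],[[0,0,0],[0,0,0],0]]'

```text
time: 33.15
ee_pos: [0.4282, -0.1557, 0.0559]
tcp_rot: [180.0, 0.1, 90.1]
wrist_force: [0.1, -0.1, -1.1]
opening: 0.0134
grasp_force: 40.3
```

Request:
servo_tool --moves '[[[0,0,0],[0,0,0.001],0],[[0,0,0],[0,0,0],28],[[0,0,0],[0,0,0],28],[[0,0,0],[0,0,0],28],[[0,0,0],[0,0,-0.02],28],[[0,0,0],[0,0,-0.03],28],[[0,0,0],[0,0,-0.045],45],[[0,0,0],[0,0,-0.036],45],[[0,0,0],[0,0,0],45]]'

```text
time: 34.05
ee_pos: [0.4297, -0.1561, 0.1908]
tcp_rot: [179.6, 0.2, 90.1]
wrist_force: [0.1, -0.6, -0.1]
opening: 0.0388
grasp_force: 0.0
```

Request:
servo_tool --moves '[[[0,0,0],[0.0365,0.0088,0],45],[[0,0,0],[0.0365,0.0088,0],45],[[0,0,0],[0.0365,0.0088,0],45],[[0,0,0],[0.0365,0.0088,0],45],[[0,0,0],[0.0365,0.0088,0],45],[[0,0,0],[0.0365,0.0088,0],45],[[0,0,0],[0.0365,0.0088,0],45],[[0,0,0],[0,0,0],45],[[0,0,0],[0,0,0],45],[[0,0,0],[0,0,0],45]]'

```text
time: 35.05
ee_pos: [0.4888, 0.0995, 0.1851]
tcp_rot: [-180.0, 0.1, 90.1]
wrist_force: [0.0, -0.2, 0.7]
opening: 0.0386
grasp_force: 0.0
```

```bash
python3 look.py
```

```text
35.05 [0.4888 0.0995 0.1851] [-1.7997e+02  9.0000e-02  9.0090e+01] [ 0.  -0.2  0.7]
265 [0.5205 0.195  0.1086] tool shift x,y: 0.0955 0.0317
255 [0.4754 0.1903 0.1097] tool shift x,y: 0.0908 -0.0134
263 [0.4281 0.1827 0.1086] tool shift x,y: 0.0832 -0.0607
249 [0.5743 0.1558 0.1088] tool shift x,y: 0.0563 0.0855
230 [0.5274 0.149  0.1088] tool shift x,y: 0.0495 0.0386
163 [0.4273 0.0542 0.107 ] tool shift x,y: -0.0453 -0.0615
```

Request:
servo_tool --moves '[[[0,0,0],[0.049,0.0386,0],45],[[0,0,0],[0,0,0.025],45],[[0,0,0],[0,0,0.035],45],[[0,0,0],[0,0,0.04],45],[[0,0,0],[0,0,0.035],45],[[0,0,0],[0,0,0.0085],45],[[0,0,0],[0,0,0],45],[[0,0,0],[0,0,0],45],[[0,0,0],[0,0,0],0],[[0,0,0],[0,0,0],0],[[0,0,0],[0,0,0],0],[[0,0,0],[0,0,0],0]]'

```text
time: 36.3
ee_pos: [0.5214, 0.1397, 0.0437]
tcp_rot: [179.8, 0.0, 90.1]
wrist_force: [2.7, 0.1, 7.1]
opening: 0.0136
grasp_force: 39.0
```

Request:
servo_tool --moves '[[[0,0,0],[0,0,0],0],[[0,0,0],[0,0,0],0],[[0,0,0],[0,0,-0.03],0],[[0,0,0],[0,0,-0.04],0],[[0,0,0],[0,0,-0.04],0],[[0,0,0],[0,0,-0.033],0],[[0,0,0],[0,0,0],0]]'

```text
time: 37.0
ee_pos: [0.5214, 0.14, 0.19]
tcp_rot: [179.6, -0.0, 90.1]
wrist_force: [0.2, -0.3, -0.8]
opening: 0.0134
grasp_force: 39.2
```

Request:
servo_tool --moves '[[[0,0,0],[-0.03,-0.0305,0],0],[[0,0,0],[-0.03,-0.0305,0],0],[[0,0,0],[-0.035,0,0],0],[[0,0,0],[-0.035,0,0],0],[[0,0,0],[-0.035,0,0],0],[[0,0,0],[-0.035,0,0],0],[[0,0,0],[-0.035,0,0],0],[[0,0,0],[-0.035,0,0],0],[[0,0,0],[-0.035,0,0],0],[[0,0,0],[0,0,0],0],[[0,0,0],[0,0,0],0],[[0,0,0],[0,0,0],0]]'

```text
time: 38.2
ee_pos: [0.4594, -0.1649, 0.1849]
tcp_rot: [-180.0, 0.0, 90.1]
wrist_force: [-0.6, 0.1, -0.9]
opening: 0.0136
grasp_force: 39.4
```

```bash
python3 inhand.py
```

```text
[ 0.4594 -0.1649  0.1849] [-1.7996e+02  4.0000e-02  9.0140e+01] [-0.6  0.1 -0.9] 0.0136
axis tool x from cap/body 0.009276318944441524 0.009102845180815403 y body 0.0009866960576127917
[ 0.4669 -0.1557] tool shift to slot (TCP): x 0.0092 y 0.0075
standing 243 [ 0.4476 -0.1226  0.1206]
standing 245 [ 0.4291 -0.1569  0.1206]
```

The hop was capped at 50 mm, so this bottle sits 9 mm off along the pads, but upright. I'll correct for that when placing it.

Request:
servo_tool --moves '[[[0,0,0],[-0.0003,0.007,0.01],0],[[0,0,0],[0,0,0.03],0],[[0,0,0],[0,0,0.025],0],[[0,0,0],[0,0,0.02],0],[[0,0,0],[0,0,0.015],0],[[0,0,0],[0,0,0.015],0],[[0,0,0],[0,0,0.01],0],[[0,0,0],[0,0,0.0045],0],[[0,0,0],[0,0,0],0],[[0,0,0],[0,0,0],0]]'

```text
time: 39.25
ee_pos: [0.4669, -0.1661, 0.0561]
tcp_rot: [180.0, 0.1, 90.1]
wrist_force: [0.5, -0.1, 0.6]
opening: 0.0139
grasp_force: 39.3
```

Request:
servo_tool --moves '[[[0,0,0],[0.0006,0,0.001],0],[[0,0,0],[0,0,0],0],[[0,0,0],[0,0,0],28],[[0,0,0],[0,0,0],28],[[0,0,0],[0,0,0],28],[[0,0,0],[0,0,-0.02],28],[[0,0,0],[0,0,-0.03],28],[[0,0,0],[0,0,-0.045],45],[[0,0,0],[0,0,-0.036],45],[[0,0,0],[0,0,0],45],[[0,0,0],[0,0,0],45]]'

```text
time: 40.35
ee_pos: [0.467, -0.1655, 0.1862]
tcp_rot: [179.9, 0.1, 90.1]
wrist_force: [-0.4, 0.5, -0.6]
opening: 0.0381
grasp_force: 0.0
```

```bash
python3 - <<'E'
from m import *
o=get_obs();print(o["ee_pos"]);pot(cams=("wrist",))
cal,im,d=snap("wrist");P=cloud(cal,d);P[d<=0]=9
for b in blobs(P,.114,.131,(.38,.52,-.20,-.06),12): print(b[:2],b[3])
E
```

```text
[ 0.46698284 -0.16545387  0.18621204]
wrist rim 1535 (array([ 0.448 , -0.1224]), 0.0604) post [(array([ 0.4467, -0.028 ,  0.1152]), array([ 0.4469, -0.0289,  0.1172]))] [(0.8, array([ 0.4485, -0.1222,  0.018 ]))]
(256, array([ 0.4479, -0.1227,  0.1203])) [0.014 0.015 0.012]
(242, array([ 0.467 , -0.1561,  0.1204])) [0.014 0.015 0.012]
(243, array([ 0.4292, -0.1564,  0.1202])) [0.014 0.014 0.012]
```

Request:
servo_tool --moves '[[[0,0,0],[0.038,0.0,0],45],[[0,0,0],[0.038,0.0,0],45],[[0,0,0],[0.038,0.0,0],45],[[0,0,0],[0.038,0.0,0],45],[[0,0,0],[0.038,0.008,0],45],[[0,0,0],[0.038,0.016,0],45],[[0,0,0],[0.038,0.016,0],45],[[0,0,0],[0,0,0],45],[[0,0,0],[0,0,0],45],[[0,0,0],[0,0,0],45]]'

```text
time: 41.5
ee_pos: [0.5055, 0.1001, 0.1847]
tcp_rot: [-179.9, 0.1, 90.1]
wrist_force: [0.5, -0.2, -0.5]
opening: 0.0385
grasp_force: 0.0
```

```bash
python3 look.py
```

```text
41.5 [0.5055 0.1001 0.1847] [-1.7992e+02  9.0000e-02  9.0100e+01] [ 0.5 -0.2 -0.5]
261 [0.5193 0.194  0.1087] tool shift x,y: 0.0939 0.0138
261 [0.4738 0.1901 0.1089] tool shift x,y: 0.09 -0.0317
270 [0.4266 0.1834 0.1087] tool shift x,y: 0.0833 -0.0789
242 [0.5719 0.1543 0.1089] tool shift x,y: 0.0542 0.0664
176 [0.4273 0.0541 0.107 ] tool shift x,y: -0.046 -0.0782
```

Request:
servo_tool --moves '[[[0,0,0],[0.0268,0.0332,0],45],[[0,0,0],[0.0268,0.0332,0.015],45],[[0,0,0],[0,0,0.02],45],[[0,0,0],[0,0,0.03],45],[[0,0,0],[0,0,0.035],45],[[0,0,0],[0,0,0.035],45],[[0,0,0],[0,0,0.008],45],[[0,0,0],[0,0,0],45],[[0,0,0],[0,0,0],45],[[0,0,0],[0,0,0],0],[[0,0,0],[0,0,0],0],[[0,0,0],[0,0,0],0]]'

```text
time: 42.75
ee_pos: [0.573, 0.1546, 0.0443]
tcp_rot: [179.9, 0.0, 90.1]
wrist_force: [-1.4, -0.1, 5.6]
opening: 0.0139
grasp_force: 38.9
```

Request:
servo_tool --moves '[[[0,0,0],[0,0,0],0],[[0,0,0],[0,0,0],0],[[0,0,0],[0,0,0],0],[[0,0,0],[0,0,-0.03],0],[[0,0,0],[0,0,-0.04],0],[[0,0,0],[0,0,-0.04],0],[[0,0,0],[0,0,-0.033],0],[[0,0,0],[0,0,0],0]]'

```text
time: 43.55
ee_pos: [0.5741, 0.1551, 0.1915]
tcp_rot: [179.5, -0.1, 90.1]
wrist_force: [0.5, 0.2, -0.6]
opening: 0.014
grasp_force: 39.4
```

Request:
servo_tool --moves '[[[0,0,0],[-0.02,-0.0428,0],0],[[0,0,0],[-0.02,-0.0428,0],0],[[0,0,0],[-0.0337,0,0],0],[[0,0,0],[-0.0337,0,0],0],[[0,0,0],[-0.0337,0,0],0],[[0,0,0],[-0.0337,0,0],0],[[0,0,0],[-0.0337,0,0],0],[[0,0,0],[-0.0337,0,0],0],[[0,0,0],[-0.0337,0,0],0],[[0,0,0],[0,0,0],0],[[0,0,0],[0,0,0],0],[[0,0,0],[0,0,0],0]]'

```text
time: 44.75
ee_pos: [0.4872, -0.121, 0.1856]
tcp_rot: [-180.0, 0.1, 90.1]
wrist_force: [-0.6, 0.5, -1.4]
opening: 0.0137
grasp_force: 39.7
```

```bash
python3 inhand.py
```

```text
[ 0.4872 -0.121   0.1856] [-1.7999e+02  6.0000e-02  9.0140e+01] [-0.6  0.5 -1.4] 0.0137
axis tool x from cap/body -0.0002749106752387596 -0.00028233708324668094 y body 0.0004147513504173476
[ 0.4864 -0.1219] tool shift to slot (TCP): x -0.0009 y -0.0008
standing 244 [ 0.4477 -0.1222  0.1202]
standing 237 [ 0.4288 -0.1561  0.1201]
```

Request:
servo_tool --moves '[[[0,0,0],[-0.0009,-0.0008,0.01],0],[[0,0,0],[0,0,0.03],0],[[0,0,0],[0,0,0.025],0],[[0,0,0],[0,0,0.02],0],[[0,0,0],[0,0,0.015],0],[[0,0,0],[0,0,0.015],0],[[0,0,0],[0,0,0.01],0],[[0,0,0],[0,0,0.0055],0],[[0,0,0],[0,0,0],0],[[0,0,0],[0,0,0],0]]'

```text
time: 45.8
ee_pos: [0.487, -0.1227, 0.0572]
tcp_rot: [179.9, 0.1, 90.1]
wrist_force: [-5.0, 1.5, 11.8]
opening: 0.0137
grasp_force: 41.7
```

```bash
python3 -c "
from m import *
o=get_obs();print(o['ee_pos'],o['wrist_force'],o['torque'])"
```

```text
[ 0.48695475 -0.12274822  0.05719018] [-4.99506856  1.45100841 11.82568256] [0.34369802 1.25891706 0.02688638]
```

Request:
servo_tool --moves '[[[0,0,0],[0,0,-0.001],0],[[0,0,0],[0,0,0],28],[[0,0,0],[0,0,0],28],[[0,0,0],[0,0,0],28],[[0,0,0],[0,0,-0.02],28],[[0,0,0],[0,0,-0.03],28],[[0,0,0],[0,0,-0.045],45],[[0,0,0],[0,0,-0.036],45],[[0,0,0],[0,0,0],45],[[0,0,0],[0,0,0],45]]'

```text
time: 46.8
ee_pos: [0.487, -0.1226, 0.1877]
tcp_rot: [179.9, 0.1, 90.1]
wrist_force: [0.2, -1.4, -0.1]
opening: 0.0384
grasp_force: 0.0
```

```bash
cat > lookpot.py <<'E'
from m import *
o=get_obs();print(o["time"],o["ee_pos"]);pot(cams=("wrist",))
cal,im,d=snap("wrist");P=cloud(cal,d);P[d<=0]=9
for b in blobs(P,.114,.131,(.38,.52,-.20,-.06),12): print(b[:2],b[3])
E
python3 lookpot.py
```

```text
46.8 [ 0.48698363 -0.12258702  0.18768689]
wrist rim 1224 (array([ 0.4481, -0.1222]), 0.0605) post [(array([ 0.4469, -0.0278,  0.1152]), array([ 0.4473, -0.028 ,  0.1173]))] [(0.92, array([ 0.4483, -0.1205,  0.0149]))]
(241, array([ 0.448 , -0.122 ,  0.1204])) [0.014 0.014 0.012]
(241, array([ 0.4871, -0.123 ,  0.1205])) [0.014 0.015 0.012]
(232, array([ 0.4672, -0.1559,  0.12  ])) [0.014 0.014 0.012]
(240, array([ 0.4292, -0.1567,  0.1201])) [0.015 0.014 0.011]
```

Request:
servo_tool --moves '[[[0,0,0],[0.0345,-0.0018,0],45],[[0,0,0],[0.0345,-0.0018,0],45],[[0,0,0],[0.0345,-0.0018,0],45],[[0,0,0],[0.0345,-0.0018,0],45],[[0,0,0],[0.0345,-0.0018,0],45],[[0,0,0],[0.0345,-0.0018,0],45],[[0,0,0],[0.0345,-0.0018,0],45],[[0,0,0],[0,0,0],45],[[0,0,0],[0,0,0],45],[[0,0,0],[0,0,0],45]]'

```text
time: 47.95
ee_pos: [0.4731, 0.1184, 0.1863]
tcp_rot: [-179.9, 0.1, 90.1]
wrist_force: [-0.5, -0.1, 0.7]
opening: 0.038
grasp_force: 0.0
```

```bash
python3 look.py
```

```text
47.95 [0.4731 0.1184 0.1863] [-1.7994e+02  1.0000e-01  9.0100e+01] [-0.5 -0.1  0.7]
96 [0.4167 0.2696 0.111 ] tool shift x,y: 0.1512 -0.0564
27 [0.4035 0.2651 0.1115] tool shift x,y: 0.1467 -0.0696
249 [0.5186 0.1943 0.1089] tool shift x,y: 0.0759 0.0455
235 [0.4732 0.1902 0.11  ] tool shift x,y: 0.0718 0.0001
238 [0.4264 0.1831 0.1088] tool shift x,y: 0.0647 -0.0467
```

Request:
servo_tool --moves '[[[0,0,0],[0.0323,-0.0234,0],45],[[0,0,0],[0.0323,-0.0234,0.015],45],[[0,0,0],[0,0,0.02],45],[[0,0,0],[0,0,0.03],45],[[0,0,0],[0,0,0.035],45],[[0,0,0],[0,0,0.035],45],[[0,0,0],[0,0,0.0095],45],[[0,0,0],[0,0,0],45],[[0,0,0],[0,0,0],45],[[0,0,0],[0,0,0],0],[[0,0,0],[0,0,0],0],[[0,0,0],[0,0,0],0]]'

```text
time: 49.2
ee_pos: [0.4273, 0.1837, 0.0438]
tcp_rot: [179.9, 0.0, 90.1]
wrist_force: [-0.6, -0.3, 7.0]
opening: 0.014
grasp_force: 39.0
```

Request:
servo_tool --moves '[[[0,0,0],[0,0,0],0],[[0,0,0],[0,0,0],0],[[0,0,0],[0,0,0],0],[[0,0,0],[0,0,-0.03],0],[[0,0,0],[0,0,-0.04],0],[[0,0,0],[0,0,-0.04],0],[[0,0,0],[0,0,-0.033],0],[[0,0,0],[0,0,0],0]]'

```text
time: 50.0
ee_pos: [0.428, 0.1843, 0.1902]
tcp_rot: [179.6, -0.1, 90.1]
wrist_force: [0.4, -1.1, -1.1]
opening: 0.0138
grasp_force: 39.4
```

Request:
servo_tool --moves '[[[0,0,0],[-0.0339,-0.002,0],0],[[0,0,0],[-0.0339,-0.002,0],0],[[0,0,0],[-0.0339,-0.002,0],0],[[0,0,0],[-0.0339,-0.002,0],0],[[0,0,0],[-0.0339,-0.002,0],0],[[0,0,0],[-0.0339,-0.002,0],0],[[0,0,0],[-0.0339,-0.002,0],0],[[0,0,0],[-0.0339,-0.002,0],0],[[0,0,0],[-0.0339,-0.002,0],0],[[0,0,0],[0,0,0],0],[[0,0,0],[0,0,0],0],[[0,0,0],[0,0,0],0]]'

```text
time: 51.2
ee_pos: [0.409, -0.121, 0.1853]
tcp_rot: [-180.0, 0.0, 90.1]
wrist_force: [-0.6, -0.1, -0.8]
opening: 0.0134
grasp_force: 39.3
```

```bash
python3 inhand.py
```

```text
[ 0.409  -0.121   0.1853] [-1.7997e+02  5.0000e-02  9.0140e+01] [-0.6 -0.1 -0.8] 0.0134
axis tool x from cap/body -0.0005324791910431871 -0.0005940824811374312 y body 0.0001730071730392576
[ 0.4084 -0.1219] tool shift to slot (TCP): x -0.0009 y -0.0006
standing 242 [ 0.4471 -0.1223  0.1201]
standing 255 [ 0.4867 -0.1225  0.1199]
standing 238 [ 0.4672 -0.1557  0.12  ]
```

Request:
servo_tool --moves '[[[0,0,0],[-0.0009,0,0.01],0],[[0,0,0],[0,0,0.03],0],[[0,0,0],[0,0,0.025],0],[[0,0,0],[0,0,0.02],0],[[0,0,0],[0,0,0.015],0],[[0,0,0],[0,0,0.015],0],[[0,0,0],[0,0,0.01],0],[[0,0,0],[0,0,0.0045],0],[[0,0,0],[0,0,0],0],[[0,0,0],[0,0,0],0]]'

```text
time: 52.25
ee_pos: [0.4095, -0.1228, 0.0568]
tcp_rot: [179.9, 0.1, 90.1]
wrist_force: [-0.6, -0.5, 3.0]
opening: 0.0139
grasp_force: 39.8
```

```bash
python3 -c "
from m import *
o=get_obs();print(o['ee_pos'],o['wrist_force'],o['torque'])"
```

```text
[ 0.40954225 -0.12282823  0.05682045] [-0.6404192  -0.45654268  3.0039015 ] [0.05027436 0.1181863  0.00547463]
```

Touching the floor lightly. Release and go for the next.

Request:
servo_tool --moves '[[[0,0,0],[0,0,0],28],[[0,0,0],[0,0,0],28],[[0,0,0],[0,0,0],28],[[0,0,0],[0,0,-0.02],28],[[0,0,0],[0,0,-0.03],28],[[0,0,0],[0,0,-0.045],45],[[0,0,0],[0,0,-0.036],45],[[0,0,0],[0,0,0],45],[[0,0,0],[0,0,0],45]]'

```text
time: 53.15
ee_pos: [0.4095, -0.1227, 0.1876]
tcp_rot: [179.9, 0.1, 90.1]
wrist_force: [-1.2, 0.8, -0.4]
opening: 0.0386
grasp_force: 0.0
```

```bash
python3 lookpot.py
```

```text
53.15 [ 0.40948461 -0.12265235  0.18755285]
wrist rim 1131 (array([ 0.4477, -0.1223]), 0.0605) post [(array([ 0.4465, -0.0279,  0.1151]), array([ 0.4458, -0.0281,  0.1174]))] [(0.74, array([ 0.4466, -0.1209,  0.0166]))]
(242, array([ 0.4473, -0.122 ,  0.1201])) [0.015 0.014 0.012]
(232, array([ 0.4092, -0.123 ,  0.12  ])) [0.013 0.014 0.012]
(259, array([ 0.4867, -0.123 ,  0.1199])) [0.014 0.015 0.012]
(240, array([ 0.4667, -0.1556,  0.1201])) [0.014 0.014 0.012]
(229, array([ 0.4286, -0.1566,  0.1202])) [0.014 0.014 0.011]
```

Request:
servo_tool --moves '[[[0,0,0],[0.0345,0.0095,0],45],[[0,0,0],[0.0345,0.0095,0],45],[[0,0,0],[0.0345,0.0095,0],45],[[0,0,0],[0.0345,0.0095,0],45],[[0,0,0],[0.0345,0.0095,0],45],[[0,0,0],[0.0345,0.0095,0],45],[[0,0,0],[0.0345,0.0095,0],45],[[0,0,0],[0,0,0],45],[[0,0,0],[0,0,0],45],[[0,0,0],[0,0,0],45]]'

```text
time: 54.3
ee_pos: [0.4746, 0.1184, 0.1863]
tcp_rot: [-179.9, 0.1, 90.1]
wrist_force: [0.3, 0.7, 0.4]
opening: 0.0386
grasp_force: 0.0
```

```bash
python3 look.py
```

```text
54.3 [0.4746 0.1184 0.1863] [-1.7993e+02  1.0000e-01  9.0100e+01] [0.3 0.7 0.4]
99 [0.4166 0.2693 0.1113] tool shift x,y: 0.1509 -0.058
25 [0.4037 0.2654 0.112 ] tool shift x,y: 0.147 -0.0709
254 [0.5189 0.1944 0.1093] tool shift x,y: 0.076 0.0443
234 [0.4737 0.1903 0.1105] tool shift x,y: 0.0719 -0.0009
```

Request:
servo_tool --moves '[[[0,0,0],[0.036,-0.0005,0],45],[[0,0,0],[0.036,-0.0005,0.015],45],[[0,0,0],[0,0,0.02],45],[[0,0,0],[0,0,0.03],45],[[0,0,0],[0,0,0.035],45],[[0,0,0],[0,0,0.035],45],[[0,0,0],[0,0,0.0095],45],[[0,0,0],[0,0,0],45],[[0,0,0],[0,0,0],45],[[0,0,0],[0,0,0],0],[[0,0,0],[0,0,0],0],[[0,0,0],[0,0,0],0]]'

```text
time: 55.55
ee_pos: [0.4748, 0.1913, 0.0439]
tcp_rot: [179.9, 0.0, 90.1]
wrist_force: [-0.6, -0.3, 5.9]
opening: 0.0137
grasp_force: 38.9
```

Request:
servo_tool --moves '[[[0,0,0],[0,0,0],0],[[0,0,0],[0,0,0],0],[[0,0,0],[0,0,0],0],[[0,0,0],[0,0,-0.03],0],[[0,0,0],[0,0,-0.04],0],[[0,0,0],[0,0,-0.04],0],[[0,0,0],[0,0,-0.033],0],[[0,0,0],[0,0,0],0]]'

```text
time: 56.35
ee_pos: [0.4756, 0.1918, 0.1906]
tcp_rot: [179.6, -0.1, 90.1]
wrist_force: [-0.0, -0.0, -1.1]
opening: 0.0138
grasp_force: 39.3
```

Request:
servo_tool --moves '[[[0,0,0],[-0.0349,-0.0057,0],0],[[0,0,0],[-0.0349,-0.0057,0],0],[[0,0,0],[-0.0349,-0.0057,0],0],[[0,0,0],[-0.0349,-0.0057,0],0],[[0,0,0],[-0.0349,-0.0057,0],0],[[0,0,0],[-0.0349,-0.0057,0],0],[[0,0,0],[-0.0349,-0.0057,0],0],[[0,0,0],[-0.0349,-0.0057,0],0],[[0,0,0],[0,0,0],0],[[0,0,0],[0,0,0],0],[[0,0,0],[0,0,0],0]]'

```text
time: 57.45
ee_pos: [0.4289, -0.0876, 0.1854]
tcp_rot: [-180.0, 0.1, 90.1]
wrist_force: [0.1, 0.9, -0.8]
opening: 0.0135
grasp_force: 39.3
```

```bash
python3 inhand.py
```

```text
[ 0.4289 -0.0876  0.1854] [-1.7999e+02  5.0000e-02  9.0140e+01] [ 0.1  0.9 -0.8] 0.0135
axis tool x from cap/body -0.001259653669221001 -0.0013168216938784713 y body -8.79255255398035e-05
[ 0.4279 -0.0881] tool shift to slot (TCP): x -0.0005 y -0.001
standing 238 [ 0.4864 -0.1226  0.1199]
```

Request:
servo_tool --moves '[[[0,0,0],[0.0007,-0.0008,0.01],0],[[0,0,0],[0,0,0.03],0],[[0,0,0],[0,0,0.025],0],[[0,0,0],[0,0,0.02],0],[[0,0,0],[0,0,0.015],0],[[0,0,0],[0,0,0.015],0],[[0,0,0],[0,0,0.01],0],[[0,0,0],[0,0,0.0045],0],[[0,0,0],[0,0,0],0],[[0,0,0],[0,0,0],0]]'

```text
time: 58.5
ee_pos: [0.4286, -0.0878, 0.0569]
tcp_rot: [179.9, 0.1, 90.1]
wrist_force: [-1.2, 0.6, 4.4]
opening: 0.0137
grasp_force: 39.9
```

```bash
python3 -c "
from m import *
o=get_obs();print(o['ee_pos'],o['wrist_force'],o['torque'])"
```

```text
[ 0.42861238 -0.08775041  0.05693411] [-1.23714564  0.56918207  4.38679057] [ 0.05840431  0.23895069 -0.01639093]
```

Request:
servo_tool --moves '[[[0,0,0],[0,0,0],28],[[0,0,0],[0,0,0],28],[[0,0,0],[0,0,0],28],[[0,0,0],[0,0,-0.02],28],[[0,0,0],[0,0,-0.03],28],[[0,0,0],[0,0,-0.045],45],[[0,0,0],[0,0,-0.036],45],[[0,0,0],[0,0,0],45],[[0,0,0],[0,0,0],45]]'

```text
time: 59.4
ee_pos: [0.4285, -0.0876, 0.1875]
tcp_rot: [179.9, 0.1, 90.1]
wrist_force: [0.3, 1.1, -0.1]
opening: 0.0384
grasp_force: 0.0
```

```bash
python3 lookpot.py
```

```text
59.4 [ 0.42854708 -0.08758327  0.18747831]
wrist rim 1012 (array([ 0.4478, -0.1221]), 0.0605) post [(array([ 0.4468, -0.0277,  0.1161]), array([ 0.4462, -0.0274,  0.1176]))] [(0.57, array([ 0.4468, -0.1204,  0.0176]))]
(236, array([ 0.4286, -0.0888,  0.1202])) [0.014 0.015 0.012]
(233, array([ 0.4473, -0.1222,  0.12  ])) [0.015 0.015 0.012]
(230, array([ 0.4093, -0.1229,  0.12  ])) [0.015 0.014 0.012]
(242, array([ 0.4869, -0.1228,  0.12  ])) [0.015 0.014 0.012]
(227, array([ 0.4287, -0.1563,  0.1202])) [0.014 0.014 0.012]
(27, array([ 0.4608, -0.1557,  0.1193])) [0.002 0.008 0.011]
```

Request:
servo_tool --moves '[[[0,0,0],[0.0343,0.0119,0],45],[[0,0,0],[0.0343,0.0119,0],45],[[0,0,0],[0.0343,0.0119,0],45],[[0,0,0],[0.0343,0.0119,0],45],[[0,0,0],[0.0343,0.0119,0],45],[[0,0,0],[0.0343,0.0119,0],45],[[0,0,0],[0,0,0],45],[[0,0,0],[0,0,0],45],[[0,0,0],[0,0,0],45]]'

```text
time: 60.45
ee_pos: [0.4986, 0.1178, 0.1862]
tcp_rot: [-179.9, 0.1, 90.1]
wrist_force: [-0.7, 0.2, 0.6]
opening: 0.0386
grasp_force: 0.0
```

```bash
python3 look.py
```

```text
60.45 [0.4986 0.1178 0.1862] [-1.7993e+02  1.0000e-01  9.0100e+01] [-0.7  0.2  0.6]
121 [0.4159 0.2711 0.111 ] tool shift x,y: 0.1533 -0.0827
17 [0.403  0.2649 0.1133] tool shift x,y: 0.1471 -0.0956
245 [0.5189 0.1946 0.1089] tool shift x,y: 0.0768 0.0203
97 [0.4257 0.0544 0.1074] tool shift x,y: -0.0634 -0.0729
```

Request:
servo_tool --moves '[[[0,0,0],[0.0382,0.0101,0],45],[[0,0,0],[0.0382,0.0101,0.015],45],[[0,0,0],[0,0,0.02],45],[[0,0,0],[0,0,0.03],45],[[0,0,0],[0,0,0.035],45],[[0,0,0],[0,0,0.035],45],[[0,0,0],[0,0,0.0095],45],[[0,0,0],[0,0,0],45],[[0,0,0],[0,0,0],45],[[0,0,0],[0,0,0],0],[[0,0,0],[0,0,0],0],[[0,0,0],[0,0,0],0]]'

```text
time: 61.7
ee_pos: [0.5199, 0.1951, 0.0441]
tcp_rot: [179.9, 0.0, 90.1]
wrist_force: [-1.1, -0.1, 6.6]
opening: 0.014
grasp_force: 38.9
```

Request:
servo_tool --moves '[[[0,0,0],[0,0,0],0],[[0,0,0],[0,0,0],0],[[0,0,0],[0,0,0],0],[[0,0,0],[0,0,-0.03],0],[[0,0,0],[0,0,-0.04],0],[[0,0,0],[0,0,-0.04],0],[[0,0,0],[0,0,-0.033],0],[[0,0,0],[0,0,0],0]]'

```text
time: 62.5
ee_pos: [0.5209, 0.1956, 0.191]
tcp_rot: [179.6, -0.1, 90.1]
wrist_force: [-0.7, -0.4, -0.7]
opening: 0.0137
grasp_force: 39.3
```

Request:
servo_tool --moves '[[[0,0,0],[-0.0354,-0.0261,0],0],[[0,0,0],[-0.0354,-0.0261,0],0],[[0,0,0],[-0.0354,0,0],0],[[0,0,0],[-0.0354,0,0],0],[[0,0,0],[-0.0354,0,0],0],[[0,0,0],[-0.0354,0,0],0],[[0,0,0],[-0.0354,0,0],0],[[0,0,0],[-0.0354,0,0],0],[[0,0,0],[0,0,0],0],[[0,0,0],[0,0,0],0],[[0,0,0],[0,0,0],0]]'

```text
time: 63.6
ee_pos: [0.4675, -0.0878, 0.1855]
tcp_rot: [-180.0, 0.1, 90.1]
wrist_force: [1.5, 0.1, -1.3]
opening: 0.0135
grasp_force: 39.5
```

```bash
python3 inhand.py
```

```text
[ 0.4675 -0.0878  0.1855] [-1.7999e+02  5.0000e-02  9.0140e+01] [ 1.5  0.1 -1.3] 0.0135
axis tool x from cap/body -0.0007136319294518204 -0.0009401257407254254 y body 0.00020257908114164683
[ 0.4669 -0.0881] tool shift to slot (TCP): x -0.0003 y -0.0006
standing 242 [ 0.4285 -0.0883  0.1205]
standing 238 [ 0.4096 -0.123   0.1203]
```

Request:
servo_tool --moves '[[[0,0,0],[0.0007,-0.0005,0.01],0],[[0,0,0],[0,0,0.03],0],[[0,0,0],[0,0,0.025],0],[[0,0,0],[0,0,0.02],0],[[0,0,0],[0,0,0.015],0],[[0,0,0],[0,0,0.015],0],[[0,0,0],[0,0,0.01],0],[[0,0,0],[0,0,0.0045],0],[[0,0,0],[0,0,0],0],[[0,0,0],[0,0,0],0]]'

```text
time: 64.65
ee_pos: [0.4675, -0.088, 0.057]
tcp_rot: [179.9, 0.1, 90.1]
wrist_force: [-2.1, 0.1, 4.8]
opening: 0.0135
grasp_force: 40.0
```

```bash
python3 -c "
from m import *
o=get_obs();print(o['ee_pos'],o['wrist_force'],o['torque'])"
```

```text
[ 0.4675292  -0.08795475  0.05703909] [-2.10616729  0.07040751  4.76110815] [-0.02442915  0.3134757   0.01060744]
```

Request:
servo_tool --moves '[[[0,0,0],[0,0,0],28],[[0,0,0],[0,0,0],28],[[0,0,0],[0,0,0],28],[[0,0,0],[0,0,-0.02],28],[[0,0,0],[0,0,-0.03],28],[[0,0,0],[0,0,-0.045],45],[[0,0,0],[0,0,-0.036],45],[[0,0,0],[0.0307,-0.011,0],45],[[0,0,0],[0.0307,-0.011,0],45],[[0,0,0],[0,0,0],45],[[0,0,0],[0,0,0],45],[[0,0,0],[0,0,0],45]]'

```text
time: 65.85
ee_pos: [0.445, -0.0267, 0.1868]
tcp_rot: [-180.0, 0.1, 90.1]
wrist_force: [0.0, 0.0, 0.1]
opening: 0.0388
grasp_force: 0.0
```

```bash
python3 lookpot.py; python3 - <<'E'
from m import *
cal,im,d=snap("scene");P=cloud(cal,d);P[d<=0]=9
for b in blobs(P,.112,.131,(.38,.52,-.20,-.06),12): print(b[:2],b[3])
cv2.imwrite("pics/s20.png",cv2.resize(im[140:300,280:480,::-1],None,fx=3.5,fy=3.5))
print([marks(n,"scene",cal) for n in("cup","jar","pin_collar")])
E
```

```text
65.85 [ 0.44501467 -0.0267352   0.18683318]
wrist rim 499 (array([ 0.4478, -0.1219]), 0.0607) post [(array([ 0.4465, -0.0269,  0.1152]), array([ 0.4465, -0.0262,  0.1173]))] [(0.75, array([ 0.4111, -0.1241,  0.0763]))]
(228, array([ 0.4285, -0.0883,  0.1201])) [0.014 0.014 0.012]
(225, array([ 0.4674, -0.0882,  0.12  ])) [0.014 0.014 0.012]
(223, array([ 0.4475, -0.1215,  0.1199])) [0.015 0.014 0.012]
(172, array([ 0.4109, -0.123 ,  0.1199])) [0.012 0.014 0.011]
(82, array([ 0.483 , -0.1228,  0.1202])) [0.007 0.012 0.01 ]
(213, array([ 0.4289, -0.1556,  0.1198])) [0.014 0.014 0.012]
(209, array([ 0.4674, -0.1548,  0.1203])) [0.014 0.014 0.012]
(42, array([ 0.4648, -0.1533,  0.1194])) [0.014 0.016 0.014]
(48, array([ 0.4843, -0.122 ,  0.1199])) [0.013 0.017 0.015]
(100, array([ 0.4179, -0.1375,  0.1202])) [0.036 0.046 0.015]
(51, array([ 0.451 , -0.1309,  0.1192])) [0.026 0.034 0.014]
(52, array([ 0.4656, -0.0868,  0.1188])) [0.015 0.013 0.014]
(53, array([ 0.4272, -0.0878,  0.1198])) [0.015 0.013 0.014]
[[(0.72, array([ 0.6913,  0.0813, -0.    ]))], [(0.58, array([0.6893, 0.174 , 0.0027]))], [(0.59, array([ 0.3574, -0.2781,  0.0483]))]]
```

View pics/s20.png

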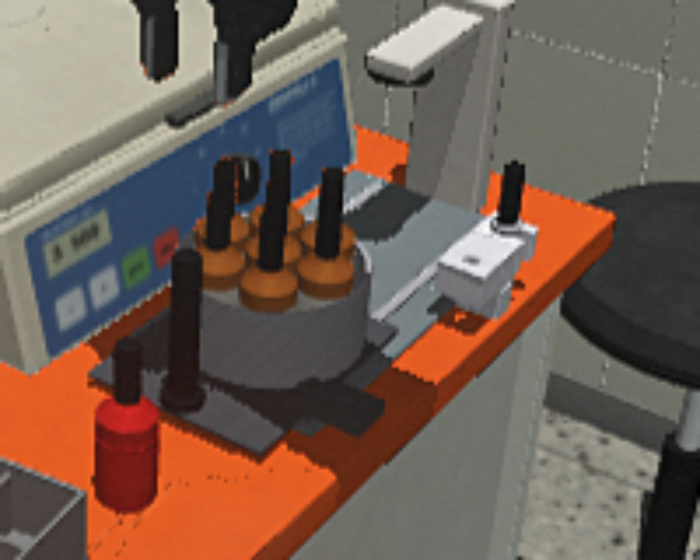

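All seven stand upright in the pot and the pin is still parked. I'll grip the post and push the shuttle home.

Request:
servo_tool --moves '[[[0,0,0],[0.0003,0.0003,0.03],45],[[0,0,0],[0,0,0.04],45],[[0,0,0],[0,0,0.04],45],[[0,0,0],[0,0,0.0285],45],[[0,0,0],[0,0,0],45],[[0,0,0],[0,0,0],45],[[0,0,0],[0,0,0],0],[[0,0,0],[0,0,0],0],[[0,0,0],[0,0,0],0],[[0,0,0],[0,0,0],0],[[0,0,0],[0,0,0],0],[[0,0,0],[0,0,0],0]]' --force 60

```text
time: 67.4
ee_pos: [0.446, -0.0263, 0.0508]
tcp_rot: [179.9, 0.1, 90.1]
wrist_force: [-2.6, 0.0, 6.3]
opening: 0.0163
grasp_force: 58.3
```

Request:
servo_tool --moves '[[[0,0,0],[-0.003,0,0],0],[[0,0,0],[-0.006,0.0001,0],0],[[0,0,0],[-0.009,0.0001,0],0],[[0,0,0],[-0.012,0.0002,0],0],[[0,0,0],[-0.012,0.0002,0],0],[[0,0,0],[-0.012,0.0002,0],0],[[0,0,0],[-0.012,0.0002,0],0],[[0,0,0],[-0.012,0.0002,0],0],[[0,0,0],[-0.012,0.0001,0],0]]'

```text
time: 68.3
ee_pos: [0.4472, -0.1165, 0.0508]
tcp_rot: [179.9, 0.1, 90.1]
wrist_force: [-2.6, 3.7, 5.9]
opening: 0.0161
grasp_force: 58.5
```

Request:
servo_tool --moves '[[[0,0,0],[-0.012,0.0002,0],0],[[0,0,0],[-0.012,0.0002,0],0],[[0,0,0],[-0.012,0.0002,0],0],[[0,0,0],[-0.01,0.0001,0],0],[[0,0,0],[-0.007,0,0],0],[[0,0,0],[-0.004,0,0],0],[[0,0,0],[-0.003,0,0],0],[[0,0,0],[-0.002,0,0],0],[[0,0,0],[0,0,0],0],[[0,0,0],[0,0,0],0]]'

```text
time: 69.3
ee_pos: [0.4481, -0.1761, 0.0508]
tcp_rot: [179.9, -0.2, 90.2]
wrist_force: [-2.5, 15.8, 8.4]
opening: 0.0165
grasp_force: 58.7
```

Request:
servo_tool --moves '[[[0,0,0],[-0.001,0,0],0],[[0,0,0],[-0.001,0,0],0],[[0,0,0],[0,0,0],0],[[0,0,0],[0,0,0],0]]'

```text
time: 69.7
ee_pos: [0.4481, -0.176, 0.0508]
tcp_rot: [179.9, -0.4, 90.3]
wrist_force: [-2.8, 27.0, 10.8]
opening: 0.0158
grasp_force: 59.0
```

Request:
servo_tool --moves '[[[0,0,0],[0.0035,0,0],0],[[0,0,0],[0,0,0],45],[[0,0,0],[0,0,0],45],[[0,0,0],[0,0,0],45],[[0,0,0],[0,0,-0.02],45],[[0,0,0],[0,0,-0.035],45],[[0,0,0],[0,0,-0.045],45],[[0,0,0],[0,0,-0.035],45],[[0,0,0],[0.04,-0.01,0],45],[[0,0,0],[0.04,-0.01,0],45],[[0,0,0],[0.04,-0.01,0],45],[[0,0,0],[0,0,0],45]]'

```text
time: 70.9
ee_pos: [0.4165, -0.0537, 0.1843]
tcp_rot: [179.9, 0.0, 90.3]
wrist_force: [0.7, -0.9, 0.3]
opening: 0.0385
grasp_force: 0.0
```

Request:
servo_tool --moves '[[[0,0,0],[0,-0.04,0],45],[[0,0,0],[0,-0.04,0],45],[[0,0,0],[0,0,0],45],[[0,0,0],[0,0,0],45],[[0,0,0],[0,0,0],45]]'

```text
time: 71.4
ee_pos: [0.3379, -0.0571, 0.1836]
tcp_rot: [180.0, 0.1, 90.1]
wrist_force: [-0.5, -0.4, 0.8]
opening: 0.0382
grasp_force: 0.0
```

```bash
python3 - <<'E'
from m import *
pot(c0=(.4475,-.271),cams=("top","scene"))
cal,im,d=snap("scene");P=cloud(cal,d);P[d<=0]=9
for b in blobs(P,.112,.131,(.38,.52,-.34,-.20),12): print(b[:2],b[3])
cv2.imwrite("pics/s21.png",cv2.resize(im[130:290,300:500,::-1],None,fx=3.5,fy=3.5))
print([marks(n,"scene",cal) for n in("cup","jar","pin_collar","post_grip","pot_floor")])
E
```

```text
top rim 205 (array([ 0.4466, -0.2693]), 0.0608) post [(array([ 0.445 , -0.1743,  0.1175]), array([ 0.4455, -0.174 ,  0.1181]))] [(0.96, array([ 0.4467, -0.2697,  0.0186])), (0.65, array([ 0.4453, -0.1757,  0.1018]))]
scene rim 146 (array([ 0.4478, -0.2708]), 0.0606) post [(array([ 0.446 , -0.1756,  0.1157]), array([ 0.4449, -0.1731,  0.1161]))] [(0.26, array([0.4968, 0.1717, 0.0018]))]
(96, array([ 0.4458, -0.2664,  0.1199])) [0.05  0.075 0.016]
[[(0.95, array([0.6895, 0.081 , 0.0017]))], [(0.84, array([0.6858, 0.1725, 0.0032]))], [(0.41, array([ 0.3614, -0.2772,  0.0506]))], [(0.78, array([ 0.4455, -0.1764,  0.0998]))], []]
```

View pics/s21.png

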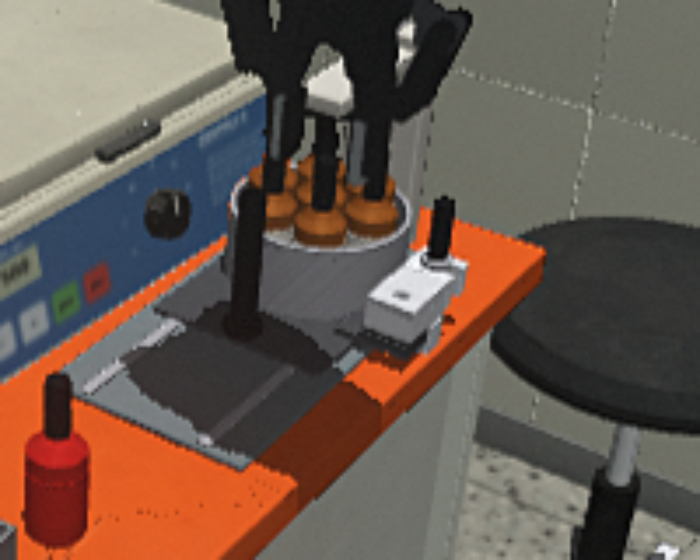

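The shuttle is fully home: the pot is back at its starting spot, the bottles are upright under the arm and the pin is parked. The robot is clear, so I'll hand it in.

```bash
python3 -c "
from workcell import *
print(job_done())"
```

```text
the job is handed in; nothing more can be done
None
```

I handed the job in at about 71 s: the pin is parked upright in its notch, all seven amber bottles stand in a hexagon in the pot, the shuttle is pushed fully home, and the cup and jar were left untouched.

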